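Sort the planting bits on the balcony ledge

ROBOT

A 7-joint arm with a two-finger parallel gripper is mounted at the origin on the work surface. World frame = base frame: x ahead of the robot, y to its left, z up, the work surface at z = 0. Lengths are in m, angles in rad, forces in N, time in s.
With the tool pointing down it reaches from about 0.425 to 0.875 m from the base axis. Payload 8.4 kg.
Tool frame: the origin (TCP) lies midway between the tips of the shut fingers; the grasp point (between the pads) lies 19 mm behind it; x points along the fingers, y is the direction in which the jaws open and shut, and the axes are right-handed (so a half turn about x gives the same grasp; the last joint's range is limited). The gripper opens to 85 mm and grips with 20 to 120 N. Pads are 22 mm wide; open, the fingers measure 114 mm over their backs; the gripper's body (76 mm by 85 mm) begins 54 mm behind the grasp point. The pads swing forward as they close: fully open they stand 13 mm farther back than shut.
Start: joints at [-1.342, 0.333, 0.04, 1.465, -0.013, 1.343, -0.059], TCP at [0.209, 0.615, 0.231] pointing down, gripper open.
Joint ranges: [-2.58, 2.58], [-0.38, 2.09], [-1.3, 1.39], [0.25, 2.4], [-1.5, 4.64], [0.08, 2.09], [-2.65, 2.65]. Speed limits (rad/s): [2.22, 2.22, 2.79, 2.79, 3.14, 3.14, 3.14].

INTERFACE

Orientations are given as [roll, pitch, yaw] about the fixed x, y, z axes, in that order (R = Rz(yaw) Ry(pitch) Rx(roll)).
In Python, from cell import arm, imaging, workorder gives the robot as it stands. The module is installed in compiled form; this text tells all that it offers.
- The arm moves only by the shell command python3 -m inch 'ROWS'. ROWS is JSON, a list of rows, each a list of 7 numbers: the shift along the tool's x, y, z as a fraction of full scale, then the turn, a rotation vector about the tool's x, y, z as a fraction of full scale, then the closure, from -1 (fully open) to 1 (shut). In form: [[dx, dy, dz, rx, ry, rz, fingers], ...]. A call has 1 to 10 rows; each row is the pose to reach, as a shift and turn from the pose measured when the call began, along the tool's axes at that moment; what a row does not reach only later rows make up. Full scale, the value 1, is 1 m for a shift and 90 degrees for a turn. A row lasts 1/12 s, in which the tool goes at most 41.7 mm and 7.16 degrees, less where a joint would pass 70% of its speed; a pose out of reach is approached as far as the arm can. A call with a number of a shift or a turn outside -1 to 1 is refused whole. A call with a gripper value outside its range is refused whole. The fingers move at their own pace and stop on an object; the grip force is fixed at half the most. Time passes only in rows, so rows that repeat a pose let the fingers close. It gives the time, the measured TCP pose, the force and the opening at its end, in the units of the state.
- arm.observe(): the state, without advancing time (a new reading comes with each control period).
- imaging.get_image(name): name is "side" or "top" or "wrist"; returns a dict with "pixels" (400x640x3 uint8, red, green, blue), "fx", "fy", "cx", "cy" (pixels), "k1" (the pictures are not rectified: a ray, as slopes to the right and down, at radius r is drawn at 1 + k1 r^2 times it, then the intrinsics apply), "pose" (4x4, takes a point from camera to world coordinates). Camera axes: x right, y down, z forward; pixel columns grow to the right and rows downward; lengths in m; the calibration is good to about 2 mm. A picture is of the moment at which its call begins. There is no depth.
- workorder.finish_job(): hands the job in, once; it reports no verdict.
Trained networks look in a picture, given as the dict that the camera call returned (one of the last four; its "shot" number tells which), for a name from the list of things; names that differ only in an ending like _2 or _b are one class to them, and where a whole thing is asked for, a point or a joint stands for the part that bears it (a point fixed in the world has none). Each returns a list of dicts, best first, with "p" (0 to 1); they miss things now and then, are a little off and sometimes report something else, mostly with a low value. They report only what shows in the picture. A call takes as long as a camera call. They do not tell look-alikes from the thing itself.
- imaging.search_frame(picture, target): "bbox" ([left, top, right, bottom] in pixels, round what is visible of it).
- imaging.masks_of(picture, target): "mask" (400x640 bool, what is visible of it) and "bbox" ([left, top, right, bottom] in pixels, round what is visible of it).
The state is a dict: "time": time; "q": joint angles; "dq": joint speeds; "effort": joint torques, N m; "tool_pos": TCP position; "ee_rot": TCP orientation; "contact_force": force on the tool from outside, world axes, zero at the start; "ft_torque": the same for the moment, N m; "grip_width": finger opening in m.
Only numpy, scipy, OpenCV 4.12 (cv2) and the standard library are available. Lean on these libraries where they do the work, as an engineer would, in place of code of your own. Each camera call takes 0.05 s, during which the arm holds its last target. There are 200 camera calls.

TASK

Tidy up the planting bits: lay both steel watering spikes flat and lengthwise, side by side, in the long steel trough, put both red plant clips on the floor of the square wooden tray, and stand the jar of marbles upright in the middle of the round terracotta saucer. Never let the glass jar tip over, set it down gently, and leave the small herb pot and the wooden pot lifter where they are.

Things in the scene. Friction and masses are not known exactly. Their poses are not given: they have to be found in the camera images.
- spike_a: one of two identical steel watering spikes (90 g), lying: a 14 mm round tube, 110 mm long, on a square head and a square collar (both 22 x 22 mm), so it does not roll. Origin on the tube's axis, midway between head and collar, where to grip; 11 mm above its support. x along the tube to the point: head x = -40 to -28 mm, collar 24 to 32, bare tube between, tip at 70.
- spike_b: the other watering spike, identical to spike_a; same origin and axes
- clip_a: one of two identical red plastic plant clips (20 g), lying flat, like a short clothes peg: 50 mm long, 22 mm wide across its solid middle (18 mm long there), 16 mm high. Origin at the centre of the solid middle, 8 mm above what it lies on; x along the clip to the jaws, y across it (grip across y), z up.
- clip_b: the other plant clip, identical to clip_a; same origin and axes
- marble_jar: clear jar of glass marbles with a steel lid, 220 g, standing: body 52 mm in diameter to 50 mm height, shoulder to 56, lid 48 mm in diameter, 68 mm high in all. Origin at the centre of its underside, z up.
- trough: long low steel trough, open on top, fixed: 166 x 116 mm outside, walls 3 mm thick and 22 mm high in all, floor 3 mm thick. Origin at the centre of its underside, on the ledge; x along the length, y across.
- clip_tray: square low tray of pale wood, open on top, fixed: 130 x 130 mm outside, walls 5 mm thick and 18 mm high in all, floor 5 mm thick. Origin at the centre of its underside, on the ledge; x and y along its sides.
- saucer: round terracotta plant saucer, fixed: 124 mm in diameter at the rim, 100 mm at the foot, 16 mm high, floor 4 mm thick, walls 4 mm. Origin at the centre of its underside, on the ledge.
- herb_pot: small empty terracotta pot, loose, 64 mm in diameter at the rim, 58 mm high; a bystander to leave alone. Origin at the centre of its underside.
- pot_lifter: flat wooden pot lifter, a two-pronged fork 120 mm long, 50 mm wide, 14 mm thick, loose, lying; a bystander to leave alone. Origin at its middle, on the ledge; x towards the prongs.
Things that resemble listed ones, but are neither listed nor needed, are in the scene too. What is shaped like the spike_b but green is not meant. Leave any turquoise look-alike of the clip_a alone.

How it is judged:
By the outcome, as a careful person would: the job done as asked, in the order asked, and still so for the second after the job is handed in, with the robot touching nothing.
It also fails if it takes over 120 s, if anything falls off the work surface, if the arm or the gripper's body presses on something with over 40 N, if the wrist force passes 120 N, or if a joint passes its speed limit or range.

## Working session

There is one attempt and no reset: what is moved stays moved. The work goes in short steps, Python scripts to look and compute and a shell command to move; the robot and the scene stay as the last step left them, time stands still between calls to the robot, and variables do not carry over. Pictures are saved under pics/ and viewed, about 12 in all and at most 16, crops included, and the job is handed in when it is done.

```bash
mkdir -p pics; cat > h.py <<'E'
import numpy as np, cv2
from cell import arm, imaging, workorder
from scipy.spatial.transform import Rotation as R
def ray(p,u,v):
    K=np.array([[p['fx'],0,p['cx']],[0,p['fy'],p['cy']],[0,0,1.]])
    x=(u-p['cx'])/p['fx'];y=(v-p['cy'])/p['fy'];a,b=x,y
    for _ in range(20):
        s=1+p['k1']*(a*a+b*b);a,b=x/s,y/s
    T=np.array(p['pose']);return T[:3,3],T[:3,:3]@np.array([a,b,1.])
def pix2w(p,u,v,z):
    o,d=ray(p,u,v);return o+d*(z-o[2])/d[2]
def w2pix(p,X):
    T=np.array(p['pose']);c=T[:3,:3].T@(np.array(X)-T[:3,3]);a,b=c[0]/c[2],c[1]/c[2]
    s=1+p['k1']*(a*a+b*b);return p['fx']*a*s+p['cx'],p['fy']*b*s+p['cy']
def save(p,n): cv2.imwrite('pics/'+n,cv2.cvtColor(p['pixels'],cv2.COLOR_RGB2BGR))
E
python3 - <<'E'
from h import *
s=arm.observe();print({k:np.round(s[k],3) for k in s})
for n in('top','side'):
    p=imaging.get_image(n);save(p,n+'0.png');T=np.array(p['pose']);print(n,p['fx'],p['k1'],T.round(3).tolist())
    for t in ['spike_a','clip_a','marble_jar','trough','clip_tray','saucer','herb_pot','pot_lifter']:
        for m in imaging.masks_of(p,t):
            if m['p']<.2: continue
            q=m['mask'];ys,xs=np.nonzero(q);c=p['pixels'][q].mean(0).round();r=cv2.minAreaRect(np.c_[xs,ys].astype(np.float32))
            print(t,round(m['p'],2),np.round(m['bbox']),c,'cen',round(xs.mean(),1),round(ys.mean(),1),'rect',np.round(r[1],1),round(r[2],1),'w',pix2w(p,xs.mean(),ys.mean(),.01).round(3) if n=='top' else '')
E
```

```text
{'time': np.float64(0.0), 'q': array([-1.342,  0.334,  0.04 ,  1.466, -0.013,  1.343, -0.058]), 'dq': array([ 0.001,  0.001, -0.001,  0.001, -0.001, -0.   , -0.   ]), 'effort': array([-1.0000e-03, -6.5857e+01,  1.3650e+00, -4.0556e+01,  1.7000e-02,
        1.3000e-02, -0.0000e+00]), 'tool_pos': array([0.209, 0.615, 0.23 ]), 'ee_rot': array([-1.506,  1.569, -1.834]), 'contact_force': array([ 0.176,  0.462, -0.097]), 'ft_torque': array([-0.022,  0.026,  0.035]), 'grip_width': np.float64(0.085)}
top 448.7883411611997 -0.019786658232879402 [[0.015, -0.976, 0.218, 0.27], [-1.0, -0.015, -0.001, -0.005], [0.004, -0.218, -0.976, 1.168], [0.0, 0.0, 0.0, 1.0]]
spike_a 0.67 [174. 133. 202. 168.] [ 71. 103.  42.] cen 187.1 148.4 rect [10.9 41.4] 39.5 w [0.676 0.371 0.01 ]
spike_a 0.67 [441. 176. 512. 253.] [136. 135. 130.] cen 474.8 212.6 rect [67.7 46. ] 56.3 w [ 0.51  -0.402  0.01 ]
spike_a 0.66 [190. 249. 215. 287.] [101.  98.  92.] cen 201.9 264.4 rect [ 8.5 40.7] 26.6 w [0.363 0.307 0.01 ]
spike_a 0.51 [252. 211. 262. 253.] [126. 120. 112.] cen 257.2 229.2 rect [42.  9.] 90.0 w [0.457 0.17 
[... 1579 characters left out ...]
6.  29.] cen 352.2 247.8 rect [10.3 19.6] 59.0 w 
clip_a 0.48 [276. 229. 291. 245.] [ 71. 162. 150.] cen 280.2 236.7 rect [15.7 10.3] 63.4 w 
marble_jar 0.91 [335. 293. 358. 329.] [166. 162. 150.] cen 345.5 309.9 rect [37. 24.] 90.0 w 
trough 0.7 [396. 269. 466. 345.] [190. 191. 190.] cen 430.5 307.0 rect [58.8 63.6] 17.4 w 
clip_tray 0.63 [334. 171. 385. 207.] [232. 213. 153.] cen 359.2 189.7 rect [30.5 50.9] 79.5 w 
saucer 0.56 [234. 142. 268. 162.] [220. 118.  63.] cen 250.2 151.1 rect [19. 34.] 90.0 w 
herb_pot 0.59 [398. 211. 429. 239.] [152.  77.  42.] cen 411.7 225.2 rect [24.9 28.8] 31.0 w 
pot_lifter 0.65 [301. 162. 332. 173.] [211. 165. 104.] cen 314.6 168.1 rect [11.1 33.2] 71.6 w
```

```bash
python3 - <<'E'
import cv2
i=cv2.imread('pics/top0.png')[110:310,130:530];cv2.imwrite('pics/top0c.png',cv2.resize(i,(800,400),interpolation=cv2.INTER_CUBIC))
E
```

```text
(no output)
```

View pics/top0c.png

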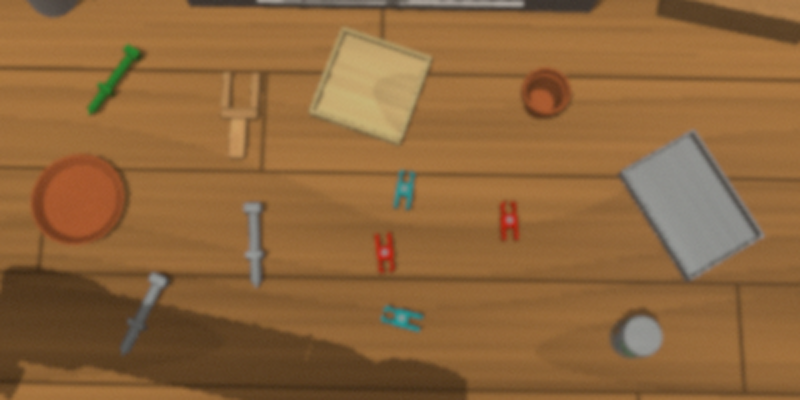

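View pics/side0.png

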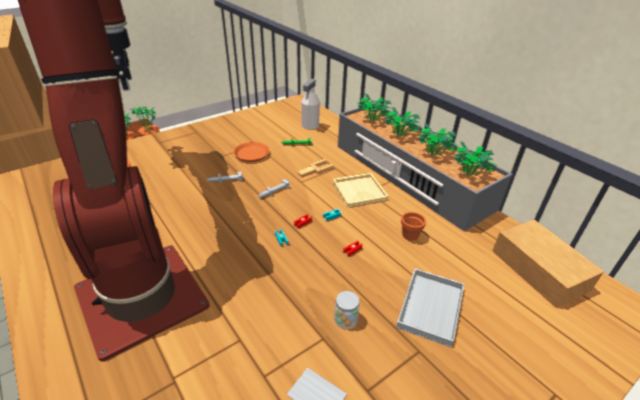

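```bash
cat >> h.py <<'E'
def toolR(s=None):
    s=s or arm.observe();return R.from_euler('xyz',s['ee_rot'])
def go(pos,jaw_yaw):
    """shift & turn for tool pointing down, jaws opening along world yaw (mod pi)"""
    s=arm.observe();M=toolR(s).as_matrix();best=None
    for k in(-1,0,1,2):
        a=jaw_yaw+k*np.pi;y=np.array([np.cos(a),np.sin(a),0]);x=np.array([0,0,-1.])
        T=np.c_[x,y,np.cross(x,y)];rv=R.from_matrix(M.T@T).as_rotvec()
        if best is None or np.linalg.norm(rv)<np.linalg.norm(best):best=rv
    d=M.T@(np.array(pos)-s['tool_pos'])
    alt=np.linalg.norm(d)
    print('go',d.round(4),(best/(np.pi/2)).round(4),'dist',round(alt,3),'rows',int(np.ceil(max(alt/.0417,np.degrees(np.linalg.norm(best))/7.16))))
def axis(p,m,z):
    """line of a lying spike: world centre of extent, unit direction; ends"""
    ys,xs=np.nonzero(m);W=np.array([pix2w(p,x,y,z)[:2] for x,y in zip(xs,ys)])
    c=W.mean(0);u=np.linalg.svd(W-c)[2][0];t=(W-c)@u;w=np.abs((W-c)@[-u[1],u[0]])
    return c,u,t.min(),t.max(),(t[w>np.percentile(w,90)]).mean(),W
def rect(p,m,z):
    c=cv2.findContours(m.astype(np.uint8),0,2)[0];c=max(c,key=len)[:,0]
    W=np.array([pix2w(p,x,y,z)[:2] for x,y in c]);r=cv2.minAreaRect((W*1000).astype(np.float32));return r
def sees(p,t,pmin=.2): return [m for m in imaging.masks_of(p,t) if m['p']>=pmin]
E
python3 - <<'E'
from h import *
p=imaging.get_image('top')
for m in sees(p,'spike_a'):
    c,u,a,b,k,W=axis(p,m['mask'],.011)
    print('spike',m['bbox'],c.round(3),'yaw',np.degrees(np.arctan2(u[1],u[0])).round(1),'ends',(c+a*u).round(3),(c+b*u).round(3),'len',b-a)
for t,z in(('trough',.022),('clip_tray',.018),('saucer',.016),('clip_a',.012)):
    for m in sees(p,t): print(t,m['bbox'][:2],rect(p,m['mask'],z),pix2w(p,*np.argwhere(m['mask']).mean(0)[::-1],z).round(3))
go([.457,.17,.16],0)
w=imaging.get_image('wrist');save(w,'w0.png');T=np.array(w['pose']);print(w['fx'],T.round(3).tolist(),toolR().as_matrix().round(3).tolist())
E
```

```text
spike [172.4, 130.6, 201.4, 166.9] [0.671 0.373] yaw 148.4 ends [0.716 0.345] [0.624 0.402] len 0.10745571126417937
spike [249.8, 212.5, 260.0, 254.6] [0.453 0.17 ] yaw -175.2 ends [0.505 0.174] [0.397 0.165] len 0.10847222969838516
trough [441.2, 175.0] ((508.4766540527344, -397.0791015625), (166.12088012695312, 123.72859191894531), 30.653738021850586) [ 0.507 -0.398  0.022]
clip_tray [284.8, 123.9] ((666.355712890625, 23.029693603515625), (134.6932830810547, 135.8922882080078), 71.86058044433594) [0.665 0.023 0.018]
saucer [145.4, 184.5] ((504.5661315917969, 405.6378173828125), (120.7736587524414, 120.97157287597656), 5.834579944610596) [0.503 0.406 0.016]
clip_a [329.3, 201.6] ((525.1705932617188, -24.66911506652832), (18.928037643432617, 15.836508750915527), 0.5750407576560974) [ 0.526 -0.025  0.012]
clip_a [379.6, 214.8] ((486.46466064453125, -161.5222625732422), (29.34606170654297, 17.93804168701172), 6.167701721191406) [ 0.486 -0.162  0.012]
go [ 0.0713 -0.3419  0.3779] [ 0.7913 -0.      0.    ] dist 0.515 rows 13
294.5948780534207 [[0.322, 0.907, 0.271, 0.14], [0.947, -0.308, -0.092, 0.638], [-0.0, 0.286, -0.958, 0.374], [0.0, 0.0, 0.0, 1.0]] [[-0.0, 0.322, 0.947], [-0.0, 0.947, -0.322], [-1.0, -0.0, -0.0]]
```

```bash
python3 -m inch '[[0.08,-0.339,0.383,-0.262,0,0,-1],[0.08,-0.339,0.383,-0.262,0,0,-1],[0.08,-0.339,0.383,-0.262,0,0,-1],[0.08,-0.339,0.383,-0.262,0,0,-1],[0.08,-0.339,0.383,-0.262,0,0,-1],[0.08,-0.339,0.383,-0.262,0,0,-1],[0.08,-0.339,0.383,-0.262,0,0,-1],[0.08,-0.339,0.383,-0.262,0,0,-1],[0.08,-0.339,0.383,-0.262,0,0,-1],[0.08,-0.339,0.383,-0.262,0,0,-1]]'
python3 -c "
from h import *
go([.464,.171,.15],np.radians(94.8))"
```

```text
time: 2.08
tool_pos: [0.4139, 0.2559, 0.167]
ee_rot: [0.879, 1.57, 0.963]
contact_force: [1.0, 1.1, 0.2]
grip_width: 0.0853
go [ 0.0169 -0.0889  0.0428] [ 0.      0.0004 -0.0005] dist 0.1 rows 3
```

```bash
python3 -m inch '[[0.017,-0.089,0.043,0,0,0,-1],[0.017,-0.089,0.043,0,0,0,-1],[0.017,-0.089,0.043,0,0,0,-1],[0.017,-0.089,0.043,0,0,0,-1],[0.017,-0.089,0.043,0,0,0,-1]]'
cat >> h.py <<'E'
def spikes(p,z=.011):
    for m in sees(p,'spike_a'):
        c,u,a,b,k,W=axis(p,m['mask'],z)
        t=(W-c)@u;w=(W-c)@[-u[1],u[0]]
        wid=[np.ptp(w[(t>a+f*(b-a))&(t<a+(f+.1)*(b-a))]) for f in(0,.9)]
        if wid[0]<wid[1]: u,a,b=-u,-b,-a   # wide head first
        print('spike',np.round(m['bbox']),p['pixels'][m['mask']].mean(0).round(),'head',(c+a*u).round(4),'tip',(c+b*u).round(4),'len',round(b-a,4),'yaw',np.degrees(np.arctan2(u[1],u[0])).round(1),'origin',(c+(a+(b-a)*40/110)*u).round(4))
E
python3 - <<'E'
from h import *
w=imaging.get_image('wrist');save(w,'w1.png');spikes(w)
E
```

```text
time: 2.5
tool_pos: [0.4646, 0.1699, 0.1499]
ee_rot: [1.0, 1.57, 1.081]
contact_force: [0.5, 1.3, 0.4]
grip_width: 0.0851
spike [318. 117. 341. 230.] [139. 138. 138.] head [0.5067 0.1749] tip [0.3943 0.1652] len 0.1129 yaw -175.0 origin [0.4658 0.1714]
spike [449.  36. 531. 148.] [139. 139. 140.] head [0.4072 0.2873] tip [0.3065 0.3312] len 0.1098 yaw 156.4 origin [0.3706 0.3033]
spike [482. 364. 500. 370.] [ 57. 136.  65.] head [0.67   0.3792] tip [0.6714 0.3991] len 0.0199 yaw 86.0 origin [0.6705 0.3864]
```

View pics/w1.png

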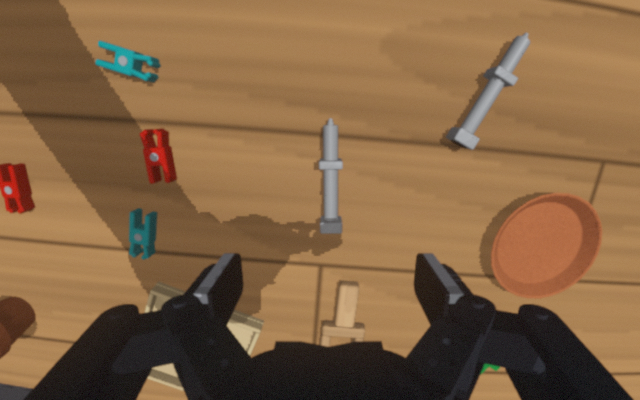

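```bash
python3 -m inch '[[0.04,0.0015,0.001,0,0,0,-1],[0.08,0.0015,0.001,0,0,0,-1],[0.12,0.0015,0.001,0,0,0,-1],[0.135,0.0015,0.001,0,0,0,-1],[0.146,0.0015,0.001,0,0,0,-1],[0.146,0.0015,0.001,0,0,0,-1],[0.146,0.0015,0.001,0,0,0,1],[0.146,0.0015,0.001,0,0,0,1],[0.146,0.0015,0.001,0,0,0,1],[0.146,0.0015,0.001,0,0,0,1]]'
python3 -m inch '[[0,0,0,0,0,0,1],[0,0,0,0,0,0,1],[0,0,0,0,0,0,1],[0,0,0,0,0,0,1],[0,0,0,0,0,0,1],[0,0,0,0,0,0,1]]'
```

```text
time: 3.43
tool_pos: [0.4657, 0.1744, 0.0055]
ee_rot: [0.729, 1.567, 0.814]
contact_force: [0.4, -0.2, 0.0]
grip_width: 0.0386
time: 3.93
tool_pos: [0.4663, 0.1747, 0.0065]
ee_rot: [0.708, 1.566, 0.793]
contact_force: [-2.1, -0.1, 9.3]
grip_width: 0.0113
```

```bash
python3 -m inch '[[-0.03,0,0,0,0,0,1],[-0.06,0,0,0,0,0,1],[-0.1,0,0,0,0,0,1],[-0.13,0,0,0,0,0,1],[-0.16,0,0,0,0,0,1],[-0.16,0,0,0,0,0,1],[-0.16,0,0,0,0,0,1]]'
python3 - <<'E'
from h import *
w=imaging.get_image('wrist');save(w,'w2.png')
go([.45,-.3,.17],np.radians(30))
E
```

```text
time: 4.52
tool_pos: [0.4667, 0.1746, 0.1682]
ee_rot: [0.641, 1.562, 0.726]
contact_force: [-0.6, -0.2, -1.5]
grip_width: 0.0114
go [-0.0056 -0.4711 -0.0559] [ 0.7208  0.0012 -0.0039] dist 0.474 rows 12
```

View pics/w2.png

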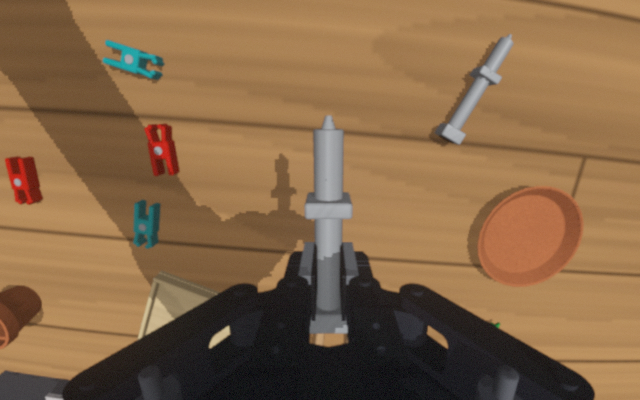

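```bash
python3 - <<'E'
from h import *
go([.5,-.39,.2],np.radians(120.65));print(arm.observe()['q'].round(2))
E
```

```text
go [-0.0358 -0.5649 -0.0136] [-0.2865  0.0034 -0.0019] dist 0.566 rows 14
[-0.78  0.06  0.35  1.93 -0.02  1.15  1.23]
```

```bash
python3 -m inch '[[-0.035,-0.565,-0.014,0.9,0,0,1],[-0.035,-0.565,-0.014,0.9,0,0,1],[-0.035,-0.565,-0.014,0.9,0,0,1],[-0.035,-0.565,-0.014,0.9,0,0,1],[-0.035,-0.565,-0.014,0.9,0,0,1],[-0.035,-0.565,-0.014,0.9,0,0,1],[-0.035,-0.565,-0.014,0.9,0,0,1],[-0.035,-0.565,-0.014,0.9,0,0,1],[-0.035,-0.565,-0.014,0.9,0,0,1],[-0.035,-0.565,-0.014,0.9,0,0,1]]'
python3 - <<'E'
from h import *
go([.5,-.39,.2],np.radians(-59.35));print(arm.observe()['q'].round(2))
E
```

```text
time: 5.4
tool_pos: [0.4895, -0.2428, 0.1893]
ee_rot: [2.284, 1.566, 1.113]
contact_force: [0.8, -0.3, -0.4]
grip_width: 0.0112
go [-0.0114 -0.0476  0.1396] [ 9.139e-01 -3.500e-03 -5.000e-04] dist 0.148 rows 12
[-0.32  0.18  0.79  1.81 -0.14  1.21  0.91]
```

```bash
python3 -m inch '[[-0.011,-0.048,0.14,0.914,-0.003,0,1],[-0.011,-0.048,0.14,0.914,-0.003,0,1],[-0.011,-0.048,0.14,0.914,-0.003,0,1],[-0.011,-0.048,0.14,0.914,-0.003,0,1],[-0.011,-0.048,0.14,0.914,-0.003,0,1],[-0.011,-0.048,0.14,0.914,-0.003,0,1],[-0.011,-0.048,0.14,0.914,-0.003,0,1],[-0.011,-0.048,0.14,0.914,-0.003,0,1],[-0.011,-0.048,0.14,0.914,-0.003,0,1],[-0.011,-0.048,0.14,0.914,-0.003,0,1]]'
python3 -c "
from h import *
go([.5,-.39,.2],np.radians(-59.35));print(arm.observe()['q'].round(2))"
```

```text
time: 6.23
tool_pos: [0.499, -0.3902, 0.1977]
ee_rot: [-1.606, 1.569, 2.255]
contact_force: [-0.4, 0.4, -1.2]
grip_width: 0.0113
go [-0.0023  0.0006 -0.0009] [1.177e-01 1.000e-04 1.200e-03] dist 0.003 rows 2
[-0.18  0.5   1.07  1.59 -0.45  1.32  0.1 ]
```

```bash
python3 -m inch '[[0,0,0,0.118,0,0.001,1],[0,0,0,0.118,0,0.001,1],[0,0,0,0.118,0,0.001,1],[0,0,0,0.118,0,0.001,1]]'
python3 - <<'E'
from h import *
w=imaging.get_image('wrist');save(w,'w3.png');p=imaging.get_image('top')
for n,q in(('wrist',w),('top',p)):
  for m in sees(q,'trough'):
    print(n,m['p'],m['bbox'],rect(q,m['mask'],.022))
E
```

```text
time: 6.57
tool_pos: [0.4985, -0.3898, 0.1963]
ee_rot: [-0.7, 1.568, 2.978]
contact_force: [0.6, -0.7, -1.0]
grip_width: 0.0113
wrist 0.78 [286.1, 99.8, 401.6, 248.3] ((512.1793823242188, -401.021240234375), (164.61569213867188, 115.21397399902344), 30.575206756591797)
top 0.67 [442.8, 175.5, 481.0, 205.9] ((572.8753051757812, -359.4161376953125), (22.63118553161621, 122.75508117675781), 33.17980194091797)
```

View pics/w3.png

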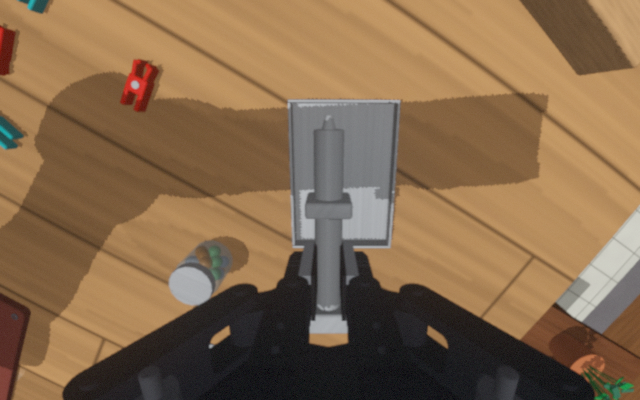

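```bash
python3 -c "
from h import *
go([.5115,-.4293,.045],np.radians(-59.4))"
```

```text
go [0.1524 0.0402 0.009 ] [0.0011 0.0001 0.0004] dist 0.158 rows 4
```

```bash
python3 -m inch '[[0.04,0.04,0.009,0,0,0,1],[0.08,0.04,0.009,0,0,0,1],[0.12,0.04,0.009,0,0,0,1],[0.152,0.04,0.009,0,0,0,1],[0.152,0.04,0.009,0,0,0,1],[0.152,0.04,0.009,0,0,0,1]]'
python3 - <<'E'
from h import *
p=imaging.get_image('side');save(p,'s1.png')
i=cv2.imread('pics/s1.png')[220:380,340:540];cv2.imwrite('pics/s1c.png',cv2.resize(i,(800,640),interpolation=2)[:600])
go([.5115,-.4293,.011],np.radians(-59.4))
E
```

```text
time: 7.27
tool_pos: [0.5104, -0.4284, 0.0444]
ee_rot: [-1.086, 1.567, 2.592]
contact_force: [-0.5, -0.4, 0.1]
grip_width: 0.0112
go [ 0.0359 -0.0004 -0.0002] [ 0.0013  0.0003 -0.0001] dist 0.036 rows 1
```

View pics/s1c.png

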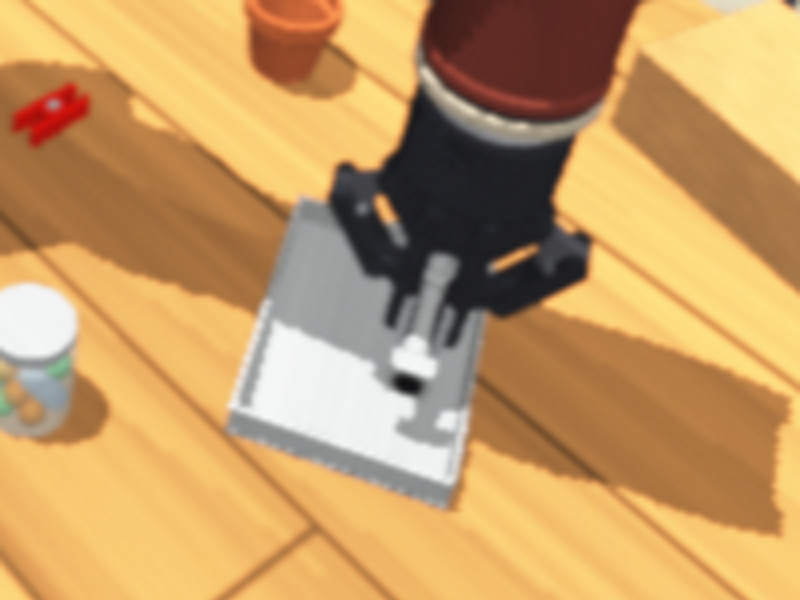

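```bash
python3 -m inch '[[0.015,0,0,0,0,0,1],[0.028,0,0,0,0,0,1],[0.033,0,0,0,0,0,1],[0.033,0,0,0,0,0,1],[0.033,0,0,0,0,0,1]]'
python3 -m inch '[[0,0,0,0,0,0,0.4],[0,0,0,0,0,0,0.4],[0,0,0,0,0,0,0.4],[0,0,0,0,0,0,0.4],[0,0,0,0,0,0,0.4],[0,0,0,0,0,0,0.4]]'
```

```text
time: 7.73
tool_pos: [0.5116, -0.4297, 0.0142]
ee_rot: [0.392, 1.57, -2.213]
contact_force: [-0.5, -0.0, -0.4]
grip_width: 0.0113
time: 8.23
tool_pos: [0.5117, -0.4298, 0.0143]
ee_rot: [0.745, 1.57, -1.86]
contact_force: [-1.5, 1.1, 0.2]
grip_width: 0.0257
```

```bash
python3 -m inch '[[-0.03,0,0,0,0,0,0.4],[-0.06,0,0,0,0,0,0.4],[-0.1,0,0,0,0,0,0.2],[-0.14,0,0,0,0,0,-0.5],[-0.17,0,0,0,0,0,-1],[-0.17,0,0,0,0,0,-1]]'
python3 -c "
from h import *
w=imaging.get_image('wrist');spikes(w,.014)
go([.43,-.08,.17],np.radians(20))"
```

```text
time: 8.73
tool_pos: [0.5131, -0.4323, 0.1913]
ee_rot: [1.894, 1.562, -0.712]
contact_force: [-0.1, -0.8, 0.2]
grip_width: 0.069
spike [312. 113. 335. 218.] [124. 125. 128.] head [ 0.4769 -0.4524] tip [ 0.5744 -0.3935] len 0.1139 yaw 31.1 origin [ 0.5123 -0.431 ]
go [ 0.0149 -0.343  -0.1083] [-8.808e-01  5.000e-04 -1.700e-03] dist 0.36 rows 12
```

```bash
python3 -m inch '[[0.015,-0.343,-0.108,-0.88,0,0,-1],[0.015,-0.343,-0.108,-0.88,0,0,-1],[0.015,-0.343,-0.108,-0.88,0,0,-1],[0.015,-0.343,-0.108,-0.88,0,0,-1],[0.015,-0.343,-0.108,-0.88,0,0,-1],[0.015,-0.343,-0.108,-0.88,0,0,-1],[0.015,-0.343,-0.108,-0.88,0,0,-1],[0.015,-0.343,-0.108,-0.88,0,0,-1],[0.015,-0.343,-0.108,-0.88,0,0,-1],[0.015,-0.343,-0.108,-0.88,0,0,-1]]'
python3 -c "
from h import *
go([.371,.303,.15],np.radians(66.4))"
```

```text
time: 9.67
tool_pos: [0.4277, -0.074, 0.1685]
ee_rot: [-3.051, 1.57, 1.891]
contact_force: [0.6, -0.8, 0.2]
grip_width: 0.0853
go [ 0.0188  0.0308 -0.3799] [-5.912e-01 -5.000e-04 -2.000e-04] dist 0.382 rows 10
```

```bash
python3 -m inch '[[0.019,0.031,-0.38,-0.591,0,0,-1],[0.019,0.031,-0.38,-0.591,0,0,-1],[0.019,0.031,-0.38,-0.591,0,0,-1],[0.019,0.031,-0.38,-0.591,0,0,-1],[0.019,0.031,-0.38,-0.591,0,0,-1],[0.019,0.031,-0.38,-0.591,0,0,-1],[0.019,0.031,-0.38,-0.591,0,0,-1],[0.019,0.031,-0.38,-0.591,0,0,-1],[0.019,0.031,-0.38,-0.591,0,0,-1],[0.019,0.031,-0.38,-0.591,0,0,-1]]'
python3 -m inch '[[0,0,0,0,0,0,-1],[0,0,0,0,0,0,-1]]'
python3 -c "
from h import *
w=imaging.get_image('wrist');spikes(w,.011)
go([.371,.303,.005],np.radians(66.4))"
```

```text
time: 10.5
tool_pos: [0.3679, 0.3086, 0.1481]
ee_rot: [-2.52, 1.569, -2.925]
contact_force: [-0.4, -0.5, 0.7]
grip_width: 0.0853
time: 10.67
tool_pos: [0.3665, 0.3087, 0.1465]
ee_rot: [-1.9, 1.566, -2.302]
contact_force: [0.9, -0.4, -0.4]
grip_width: 0.085
spike [313. 128. 341. 240.] [142. 141. 142.] head [0.4094 0.2867] tip [0.3057 0.3314] len 0.1128 yaw 156.7 origin [0.3717 0.303 ]
spike [470. 365. 488. 400.] [ 42. 126.  58.] head [0.6887 0.3722] tip [0.6395 0.4005] len 0.0567 yaw 150.1 origin [0.6708 0.3825]
go [ 0.1424 -0.002   0.0045] [ 0.0036 -0.0009  0.0017] dist 0.142 rows 4
```

```bash
python3 -m inch '[[0.04,-0.002,0.005,0,0,0,-1],[0.08,-0.002,0.005,0,0,0,-1],[0.11,-0.002,0.005,0,0,0,-1],[0.11,-0.002,0.005,0,0,0,-1],[0.11,-0.002,0.005,0,0,0,-1]]'
python3 -c "
from h import *
go([.3715,.303,.006],np.radians(66.6))"
```

```text
time: 11.18
tool_pos: [0.3714, 0.3006, 0.0371]
ee_rot: [-1.869, 1.565, -2.278]
contact_force: [0.2, 1.1, 0.5]
grip_width: 0.0853
go [ 0.0311  0.0024 -0.0009] [-0.0003 -0.0011  0.0037] dist 0.031 rows 1
```

```bash
python3 -m inch '[[0.015,0.0024,-0.001,0,0,0,-1],[0.031,0.0024,-0.001,0,0,0.003,-1],[0.031,0.0024,-0.001,0,0,0.003,-1],[0.031,0.0024,-0.001,0,0,0.003,1],[0.031,0.0024,-0.001,0,0,0.003,1],[0.031,0.0024,-0.001,0,0,0.003,1],[0.031,0.0024,-0.001,0,0,0.003,1],[0.031,0.0024,-0.001,0,0,0.003,1],[0.031,0.0024,-0.001,0,0,0.003,1],[0.031,0.0024,-0.001,0,0,0.003,1]]'
python3 -m inch '[[0,0,0,0,0,0,1],[0,0,0,0,0,0,1],[-0.03,0,0,0,0,0,1],[-0.06,0,0,0,0,0,1],[-0.1,0,0,0,0,0,1],[-0.14,0,0,0,0,0,1],[-0.17,0,0,0,0,0,1],[-0.17,0,0,0,0,0,1]]'
python3 -c "
from h import *
go([.43,-.08,.18],np.radians(0))"
```

```text
time: 12.02
tool_pos: [0.3716, 0.3034, 0.0068]
ee_rot: [-2.92, 1.569, 2.954]
contact_force: [-1.4, -1.8, 8.6]
grip_width: 0.0111
time: 12.68
tool_pos: [0.3742, 0.3053, 0.1827]
ee_rot: [1.629, 1.563, 1.22]
contact_force: [0.7, 0.8, -0.4]
grip_width: 0.0116
go [-2.000e-04 -3.313e-01  2.045e-01] [ 0.7395 -0.0033 -0.0045] dist 0.389 rows 10
```

```bash
python3 -m inch '[[0,-0.331,0.205,0.8,0,0,1],[0,-0.331,0.205,0.8,0,0,1],[0,-0.331,0.205,0.8,0,0,1],[0,-0.331,0.205,0.8,0,0,1],[0,-0.331,0.205,0.8,0,0,1],[0,-0.331,0.205,0.8,0,0,1],[0,-0.331,0.205,0.8,0,0,1],[0,-0.331,0.205,0.8,0,0,1],[0,-0.331,0.205,0.8,0,0,1],[0,-0.331,0.205,0.8,0,0,1]]'
python3 -c "
from h import *
go([.4871,-.3879,.18],np.radians(-59.4))"
```

```text
time: 13.52
tool_pos: [0.4305, -0.086, 0.1799]
ee_rot: [2.786, 1.562, 1.115]
contact_force: [0.0, -0.4, -0.5]
grip_width: 0.0115
go [-0.0022  0.0866  0.2947] [ 0.5961 -0.0056  0.0006] dist 0.307 rows 8
```

```bash
python3 -m inch '[[0,0.087,0.295,0.596,-0.005,0,1],[0,0.087,0.295,0.596,-0.005,0,1],[0,0.087,0.295,0.596,-0.005,0,1],[0,0.087,0.295,0.596,-0.005,0,1],[0,0.087,0.295,0.596,-0.005,0,1],[0,0.087,0.295,0.596,-0.005,0,1],[0,0.087,0.295,0.596,-0.005,0,1],[0,0.087,0.295,0.596,-0.005,0,1],[0,0.087,0.295,0.596,-0.005,0,1],[0,0.087,0.295,0.596,-0.005,0,1]]'
python3 -m inch '[[0,0,0,0,0,0,1],[0,0,0,0,0,0,1]]'
python3 -c "
from h import *
go([.4871,-.3879,.05],np.radians(-59.4))"
```

```text
time: 14.35
tool_pos: [0.4851, -0.3924, 0.1765]
ee_rot: [-0.249, 1.566, -2.864]
contact_force: [-0.1, 0.2, -1.3]
grip_width: 0.0114
time: 14.52
tool_pos: [0.4848, -0.3918, 0.1759]
ee_rot: [-0.402, 1.566, -3.016]
contact_force: [-0.2, 1.2, -1.4]
grip_width: 0.0115
go [ 0.1258 -0.0019 -0.0046] [-0.0042  0.003   0.0013] dist 0.126 rows 4
```

```bash
python3 -m inch '[[0.04,-0.002,-0.0046,-0.004,0.003,0,1],[0.08,-0.002,-0.0046,-0.004,0.003,0,1],[0.126,-0.002,-0.0046,-0.004,0.003,0,1],[0.126,-0.002,-0.0046,-0.004,0.003,0,1],[0.126,-0.002,-0.0046,-0.004,0.003,0,1]]'
python3 -c "
from h import *
go([.4871,-.3879,.011],np.radians(-59.4))"
```

```text
time: 14.93
tool_pos: [0.4866, -0.3853, 0.0486]
ee_rot: [-1.389, 1.565, 2.289]
contact_force: [0.5, -0.0, 0.7]
grip_width: 0.0113
go [0.0376 0.0027 0.0009] [0.0012 0.0007 0.0037] dist 0.038 rows 1
```

```bash
python3 -m inch '[[0.018,0.0027,0.001,0.001,0,0.003,1],[0.033,0.0027,0.001,0.001,0,0.003,1],[0.038,0.0027,0.001,0.001,0,0.003,1],[0.038,0.0027,0.001,0.001,0,0.003,1],[0.038,0.0027,0.001,0.001,0,0.003,1]]'
python3 -m inch '[[0,0,0,0,0,0,0.4],[0,0,0,0,0,0,0.4],[0,0,0,0,0,0,0.4],[0,0,0,0,0,0,0.4],[-0.03,0,0,0,0,0,0.4],[-0.06,0,0,0,0,0,0.4],[-0.1,0,0,0,0,0,0.2],[-0.14,0,0,0,0,0,-0.5],[-0.17,0,0,0,0,0,-1],[-0.17,0,0,0,0,0,-1]]'
python3 -c "
from h import *
w=imaging.get_image('wrist');save(w,'w4.png');spikes(w,.014)
for m in sees(w,'clip_a'):
  if w['pixels'][m['mask']].mean(0)[0]>120: print('clip',m['bbox'],rect(w,m['mask'],.012))
go([.487,-.163,.15],np.radians(-85))"
```

```text
time: 15.35
tool_pos: [0.4875, -0.3882, 0.0118]
ee_rot: [-0.389, 1.57, -2.996]
contact_force: [-0.6, -0.2, -0.7]
grip_width: 0.0113
time: 16.18
tool_pos: [0.489, -0.3908, 0.1884]
ee_rot: [1.949, 1.563, -0.658]
contact_force: [-0.0, 0.4, -0.1]
grip_width: 0.0691
spike [355. 118. 377. 221.] [125. 127. 129.] head [ 0.4779 -0.4519] tip [ 0.5726 -0.3933] len 0.1113 yaw 31.7 origin [ 0.5123 -0.4306]
spike [314. 121. 336. 220.] [124. 126. 128.] head [ 0.4539 -0.4107] tip [ 0.5489 -0.3535] len 0.1109 yaw 31.1 origin [ 0.4885 -0.3899]
clip [115.2, 49.8, 155.4, 102.4] ((486.38116455078125, -164.64007568359375), (52.06575012207031, 28.316415786743164), 3.4913761615753174)
go [ 0.0318 -0.1938 -0.1141] [2.85e-01 1.00e-04 2.00e-04] dist 0.227 rows 6
```

View pics/w4.png

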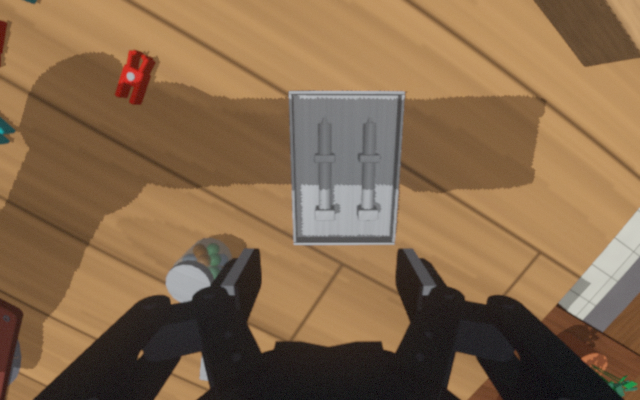

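```bash
python3 -m inch '[[0.05,-0.193,-0.115,0.3,0,0,-1],[0.05,-0.193,-0.115,0.3,0,0,-1],[0.05,-0.193,-0.115,0.3,0,0,-1],[0.05,-0.193,-0.115,0.3,0,0,-1],[0.05,-0.193,-0.115,0.3,0,0,-1],[0.05,-0.193,-0.115,0.3,0,0,-1],[0.05,-0.193,-0.115,0.3,0,0,-1],[0.05,-0.193,-0.115,0.3,0,0,-1],[0.05,-0.193,-0.115,0.3,0,0,-1]]'
cat >> h.py <<'E'
def clips(p,z=.01):
    """red clips: min-area rect of red pixels, and the mean, projected at height z"""
    h=cv2.cvtColor(p['pixels'],cv2.COLOR_RGB2HSV);r=((h[...,0]<6)|(h[...,0]>174))&(h[...,1]>170)&(h[...,2]>60)
    r=cv2.morphologyEx(r.astype(np.uint8),cv2.MORPH_CLOSE,np.ones((9,9)))
    n,l,s,c=cv2.connectedComponentsWithStats(r)
    for i in range(1,n):
        if s[i,4]>150: 
            q=rect(p,l==i,z);print('red',s[i,:5],'c',np.round(q[0],1),'size',np.round(q[1],1),'ang',round(q[2],1),'mean',pix2w(p,*c[i],z)[:2].round(4))
E
python3 -c "
from h import *
w=imaging.get_image('wrist');save(w,'w5.png');clips(w)
for m in sees(w,'clip_tray'): print(m['p'],m['bbox'],rect(w,m['mask'],.018))
go([.4864,-.1646,.05],np.radians(-86.5))"
```

```text
time: 17.08
tool_pos: [0.4877, -0.1637, 0.1314]
ee_rot: [0.055, 1.57, -3.023]
contact_force: [0.4, -1.2, 0.4]
grip_width: 0.0856
red [313 171  24  55 824] c [ 485.7 -162. ] size [52.3 21.3] ang 1.3 mean [ 0.4869 -0.162 ]
red [ 139  206   36   53 1322] c [441.1  -0.9] size [53.5 28.7] ang 7.4 mean [ 0.4426 -0.0005]
0.78 [14.2, 3.0, 188.1, 71.1] ((613.4815673828125, 28.720073699951172), (55.37961196899414, 148.6824493408203), 0.10831594467163086)
0.56 [314.4, 169.4, 340.9, 224.5] ((488.23114013671875, -162.60194396972656), (52.558528900146484, 20.77031707763672), 2.865792751312256)
go [ 0.0818 -0.0003  0.0014] [ 0.0003  0.0002 -0.0004] dist 0.082 rows 2
```

View pics/w5.png

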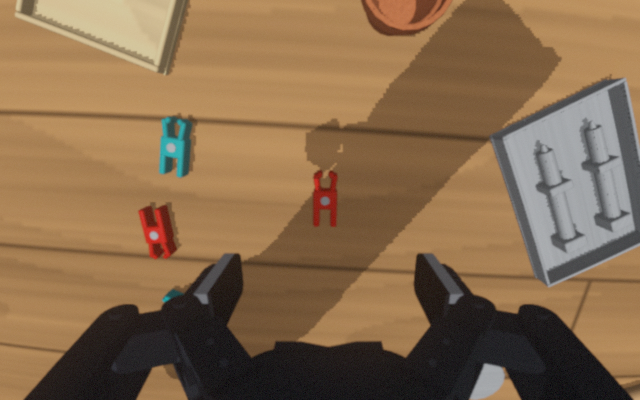

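```bash
python3 -c "
from h import *
w=imaging.get_image('wrist')
print(pix2w(w,325,201,.016),pix2w(w,155,236,.016))"
python3 -m inch '[[0.04,0,0,0,0,0,-1],[0.08,0,0,0,0,0,-1],[0.08,0,0,0,0,0,-1],[0.08,0,0,0,0,0,-1]]'
python3 -c "
from h import *
go([.487,-.163,.006],np.radians(-87.5))"
```

```text
[ 0.48560158 -0.16342452  0.016     ] [ 0.44066447 -0.00211394  0.016     ]
time: 17.57
tool_pos: [0.4862, -0.1664, 0.0514]
ee_rot: [0.288, 1.567, -2.795]
contact_force: [-0.7, -0.4, 1.2]
grip_width: 0.086
go [ 0.0454 -0.0034 -0.0011] [ 0.0093  0.0024 -0.0007] dist 0.046 rows 2
```

```bash
python3 -m inch '[[0.02,-0.003,0,0.009,0,0,-1],[0.04,-0.003,0,0.009,0,0,-1],[0.045,-0.003,0,0.009,0,0,-1],[0.045,-0.003,0,0.009,0,0,-1],[0.045,-0.003,0,0.009,0,0,1],[0.045,-0.003,0,0.009,0,0,1],[0.045,-0.003,0,0.009,0,0,1],[0.045,-0.003,0,0.009,0,0,1],[0.045,-0.003,0,0.009,0,0,1],[0.045,-0.003,0,0.009,0,0,1]]'
python3 -m inch '[[0,0,0,0,0,0,1],[0,0,0,0,0,0,1],[0,0,0,0,0,0,1],[-0.03,0,0,0,0,0,1],[-0.06,0,0,0,0,0,1],[-0.1,0,0,0,0,0,1],[-0.14,0,0,0,0,0,1],[-0.14,0,0,0,0,0,1]]'
python3 -c "
from h import *
go([.666,.023,.17],np.radians(-108.1));print(arm.observe()['q'].round(2))"
```

```text
time: 18.4
tool_pos: [0.4863, -0.1634, 0.0071]
ee_rot: [0.229, 1.568, -2.869]
contact_force: [-0.2, 1.8, 7.5]
grip_width: 0.02
time: 19.07
tool_pos: [0.4895, -0.1654, 0.153]
ee_rot: [2.734, 1.566, -0.365]
contact_force: [0.8, 0.0, -0.2]
grip_width: 0.0201
go [-0.0165 -0.1807 -0.1844] [ 0.2283 -0.003  -0.0007] dist 0.259 rows 7
[-0.91  0.32  1.36  1.93 -0.35  1.16 -0.95]
```

```bash
python3 -m inch '[[-0.02,-0.181,-0.184,0.228,-0.003,0,1],[-0.02,-0.181,-0.184,0.228,-0.003,0,1],[-0.02,-0.181,-0.184,0.228,-0.003,0,1],[-0.02,-0.181,-0.184,0.228,-0.003,0,1],[-0.02,-0.181,-0.184,0.228,-0.003,0,1],[-0.02,-0.181,-0.184,0.228,-0.003,0,1],[-0.02,-0.181,-0.184,0.228,-0.003,0,1],[-0.02,-0.181,-0.184,0.228,-0.003,0,1],[-0.02,-0.181,-0.184,0.228,-0.003,0,1],[-0.02,-0.181,-0.184,0.228,-0.003,0,1]]'
python3 -c "
from h import *
w=imaging.get_image('wrist');save(w,'w6.png')
for m in sees(w,'clip_tray'): print(m['p'],m['bbox'],rect(w,m['mask'],.018))
print(arm.observe()['q'].round(2))"
```

```text
time: 19.9
tool_pos: [0.6648, 0.022, 0.1733]
ee_rot: [1.491, 1.569, -1.968]
contact_force: [0.0, -0.2, 1.2]
grip_width: 0.0201
0.66 [262.1, 121.7, 389.5, 240.9] ((670.3988037109375, 22.8570556640625), (129.81727600097656, 129.85287475585938), 70.78031158447266)
[-0.88  0.68  1.2   1.54 -0.64  1.36 -1.51]
```

View pics/w6.png

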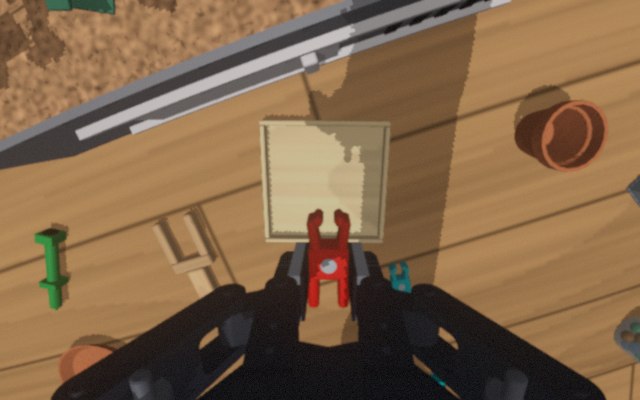

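```bash
python3 -c "
from h import *
w=imaging.get_image('wrist');p=imaging.get_image('side');t=imaging.get_image('top')
for z in(0,.06,.1): print(z,pix2w(w,320,62,z).round(3),pix2w(w,320,5,z).round(3),pix2w(t,315,113,z).round(3))
print(pix2w(p,340,150,0),pix2w(p,462,221,0))
go([.6968,.0137,.05],np.radians(-109.2))"
```

```text
0 [ 0.786 -0.011  0.   ] [ 0.834 -0.027  0.   ] [0.789 0.026 0.   ]
0.06 [ 0.776 -0.009  0.06 ] [ 0.815 -0.022  0.06 ] [0.762 0.024 0.06 ]
0.1 [ 0.769 -0.008  0.1  ] [ 0.802 -0.019  0.1  ] [0.744 0.023 0.1  ]
[0.77762099 0.25313196 0.        ] [ 0.81628703 -0.24992581  0.        ]
go [ 0.1237 -0.0014 -0.0329] [ 0.0118 -0.0001 -0.0003] dist 0.128 rows 4
```

```bash
python3 -m inch '[[0.03,-0.001,-0.033,0.012,0,0,1],[0.06,-0.001,-0.033,0.012,0,0,1],[0.1,-0.001,-0.033,0.012,0,0,1],[0.124,-0.001,-0.033,0.012,0,0,1],[0.124,-0.001,-0.033,0.012,0,0,1],[0.124,-0.001,-0.033,0.012,0,0,1]]'
python3 -c "
from h import *
go([.6958,.0137,.013],np.radians(-109.2))"
```

```text
time: 20.65
tool_pos: [0.6961, 0.013, 0.0493]
ee_rot: [0.869, 1.569, -2.609]
contact_force: [0.6, 0.1, 0.0]
grip_width: 0.0199
go [ 0.0363 -0.0006  0.0005] [-0.0005  0.0008 -0.001 ] dist 0.036 rows 1
```

```bash
python3 -m inch '[[0.015,-0.001,0,0,0,0,1],[0.03,-0.001,0,0,0,0,1],[0.036,-0.001,0,0,0,0,1],[0.036,-0.001,0,0,0,0,1],[0.036,-0.001,0,0,0,0,1]]'
python3 -m inch '[[0,0,0,0,0,0,0.2],[0,0,0,0,0,0,0.2],[0,0,0,0,0,0,0.2],[0,0,0,0,0,0,0.2],[-0.03,0,0,0,0,0,0],[-0.06,0,0,0,0,0,0],[-0.1,0,0,0,0,0,-1],[-0.14,0,0,0,0,0,-1],[-0.14,0,0,0,0,0,-1]]'
python3 -c "
from h import *
go([.4415,-.001,.13],np.radians(-80));print(arm.observe()['q'].round(2))"
```

```text
time: 21.07
tool_pos: [0.6965, 0.014, 0.0137]
ee_rot: [0.925, 1.569, -2.553]
contact_force: [-0.0, -0.3, 0.9]
grip_width: 0.0201
time: 21.82
tool_pos: [0.6999, 0.0126, 0.1622]
ee_rot: [-2.968, 1.562, -0.163]
contact_force: [1.3, -0.6, 0.4]
grip_width: 0.077
go [0.03   0.0981 0.2397] [-0.3252 -0.0055 -0.0005] dist 0.261 rows 7
[-0.8   0.74  1.15  1.46 -0.68  1.37 -1.52]
```

```bash
python3 -m inch '[[0.03,0.098,0.24,-0.32,0,0,-1],[0.03,0.098,0.24,-0.32,0,0,-1],[0.03,0.098,0.24,-0.32,0,0,-1],[0.03,0.098,0.24,-0.32,0,0,-1],[0.03,0.098,0.24,-0.32,0,0,-1],[0.03,0.098,0.24,-0.32,0,0,-1],[0.03,0.098,0.24,-0.32,0,0,-1],[0.03,0.098,0.24,-0.32,0,0,-1],[0.03,0.098,0.24,-0.32,0,0,-1],[0.03,0.098,0.24,-0.32,0,0,-1]]'
python3 -c "
from h import *
w=imaging.get_image('wrist');save(w,'w7.png');clips(w)
go([.441,-.0015,.05],np.radians(-80));print(arm.observe()['q'].round(2))"
```

```text
time: 22.65
tool_pos: [0.4397, 0.0001, 0.1295]
ee_rot: [-2.81, 1.561, 0.499]
contact_force: [1.4, -0.1, -0.3]
grip_width: 0.0852
red [315 169  26  56 937] c [4.411e+02 1.000e-01] size [53.  21.5] ang 7.3 mean [ 4.402e-01 -1.000e-04]
go [0.0799 0.0018 0.0006] [-0.0046 -0.0056  0.0012] dist 0.08 rows 2
[-1.35 -0.19  1.18  2.12  0.2   1.09 -1.66]
```

View pics/w7.png

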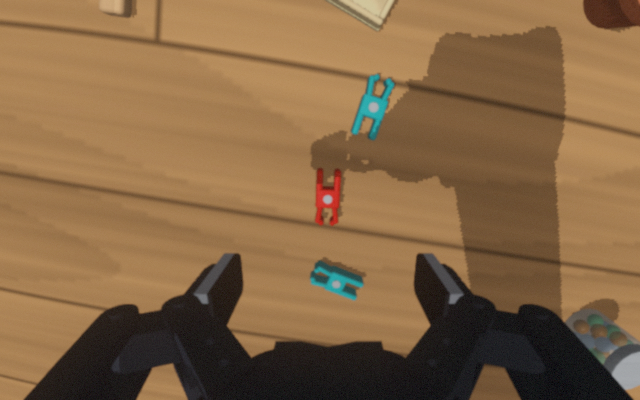

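```bash
python3 -m inch '[[0.04,0.001,0,0.025,-0.005,0,-1],[0.08,0.001,0,0.025,-0.005,0,-1],[0.08,0.001,0,0.025,-0.005,0,-1],[0.08,0.001,0,0.025,-0.005,0,-1],[0.08,0.001,0,0.025,-0.005,0,-1]]'
python3 -c "
from h import *
go([.4408,-.0007,.006],np.radians(-82.7))"
```

```text
time: 23.12
tool_pos: [0.4407, -0.0034, 0.0487]
ee_rot: [1.018, 1.564, -1.997]
contact_force: [-0.2, -0.4, 0.3]
grip_width: 0.085
go [ 0.0427 -0.0029 -0.0006] [-0.001   0.0024 -0.0039] dist 0.043 rows 2
```

```bash
python3 -m inch '[[0.02,-0.003,-0.001,0,0.002,-0.003,-1],[0.038,-0.003,-0.001,0,0.002,-0.003,-1],[0.043,-0.003,-0.001,0,0.002,-0.003,-1],[0.043,-0.003,-0.001,0,0.002,-0.003,-1],[0.043,-0.003,-0.001,0,0.002,-0.003,1],[0.043,-0.003,-0.001,0,0.002,-0.003,1],[0.043,-0.003,-0.001,0,0.002,-0.003,1],[0.043,-0.003,-0.001,0,0.002,-0.003,1],[0.043,-0.003,-0.001,0,0.002,-0.003,1],[0.043,-0.003,-0.001,0,0.002,-0.003,1]]'
python3 -m inch '[[0,0,0,0,0,0,1],[0,0,0,0,0,0,1],[0,0,0,0,0,0,1],[-0.03,0,0,0,0,0,1],[-0.06,0,0,0,0,0,1],[-0.1,0,0,0,0,0,1],[-0.14,0,0,0,0,0,1],[-0.14,0,0,0,0,0,1]]'
python3 -c "
from h import *
go([.644,.0321,.15],np.radians(-109.2));print(arm.observe()['q'].round(2))"
```

```text
time: 23.95
tool_pos: [0.4415, -0.0003, 0.0064]
ee_rot: [1.028, 1.57, -1.988]
contact_force: [-2.6, 0.6, 12.2]
grip_width: 0.0205
time: 24.62
tool_pos: [0.4393, 0.0003, 0.1448]
ee_rot: [0.528, 1.566, -2.486]
contact_force: [-0.2, 4.8, -2.9]
grip_width: 0.0202
go [-0.0062 -0.0054 -0.207 ] [ 0.2948  0.0024 -0.0023] dist 0.207 rows 5
[-1.36 -0.23  1.17  2.1   0.23  1.15 -1.74]
```

```bash
python3 -m inch '[[-0.01,-0.005,-0.207,0.295,0.002,-0.002,1],[-0.01,-0.005,-0.207,0.295,0.002,-0.002,1],[-0.01,-0.005,-0.207,0.295,0.002,-0.002,1],[-0.01,-0.005,-0.207,0.295,0.002,-0.002,1],[-0.01,-0.005,-0.207,0.295,0.002,-0.002,1],[-0.01,-0.005,-0.207,0.295,0.002,-0.002,1],[-0.01,-0.005,-0.207,0.295,0.002,-0.002,1],[-0.01,-0.005,-0.207,0.295,0.002,-0.002,1]]'
python3 -c "
from h import *
w=imaging.get_image('wrist');save(w,'w8.png');clips(w,.015)
for m in sees(w,'clip_tray'): print(m['p'],m['bbox'],rect(w,m['mask'],.018))
go([.644,.0321,.05],np.radians(-109.2))"
```

```text
time: 25.28
tool_pos: [0.6489, 0.0329, 0.1516]
ee_rot: [1.762, 1.567, -1.713]
contact_force: [-1.2, 0.2, -1.1]
grip_width: 0.0202
red [320 113  22  55 705] c [695.8  12.3] size [20.  49.5] ang 70.9 mean [0.6965 0.0123]
red [ 307  213   43   95 2585] c [577.5  55.4] size [ 44.3 109.9] ang 70.6 mean [0.5777 0.0554]
0.71 [257.6, 100.0, 399.3, 230.7] ((669.7003784179688, 23.244033813476562), (130.47271728515625, 130.31857299804688), 70.95407104492188)
go [ 0.1025 -0.0013  0.0011] [-0.0004  0.0006 -0.0026] dist 0.103 rows 3
```

View pics/w8.png

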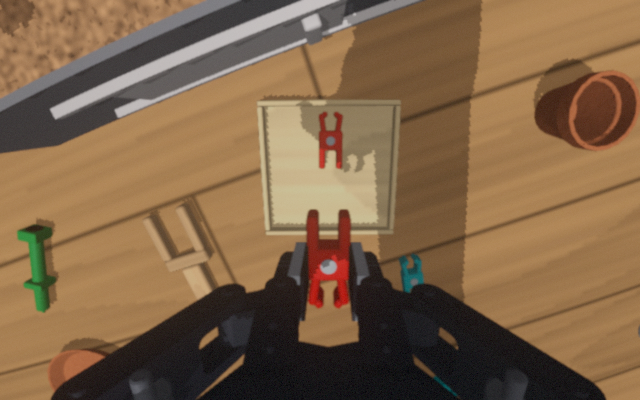

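```bash
python3 -m inch '[[0.03,-0.001,0.001,0,0,-0.002,1],[0.06,-0.001,0.001,0,0,-0.002,1],[0.1,-0.001,0.001,0,0,-0.002,1],[0.102,-0.001,0.001,0,0,-0.002,1],[0.102,-0.001,0.001,0,0,-0.002,1]]'
python3 -c "
from h import *
go([.644,.0321,.0125],np.radians(-109.2))"
```

```text
time: 25.8
tool_pos: [0.6417, 0.0318, 0.0498]
ee_rot: [0.495, 1.566, -2.982]
contact_force: [0.4, -0.6, 0.0]
grip_width: 0.0205
go [ 0.0372 -0.0011 -0.0022] [-0.0006  0.0028 -0.0015] dist 0.037 rows 1
```

```bash
python3 -m inch '[[0.015,-0.001,-0.002,0,0.002,0,1],[0.03,-0.001,-0.002,0,0.002,0,1],[0.037,-0.001,-0.002,0,0.002,0,1],[0.037,-0.001,-0.002,0,0.002,0,1],[0.037,-0.001,-0.002,0,0.002,0,1]]'
python3 -m inch '[[0,0,0,0,0,0,0.2],[0,0,0,0,0,0,0.2],[0,0,0,0,0,0,0.2],[0,0,0,0,0,0,0.2],[-0.03,0,0,0,0,0,0],[-0.06,0,0,0,0,0,0],[-0.1,0,0,0,0,0,-1],[-0.14,0,0,0,0,0,-1],[-0.18,0,0,0,0,0,-1],[-0.18,0,0,0,0,0,-1]]'
python3 -c "
from h import *
w=imaging.get_image('wrist');clips(w,.015)
t=imaging.get_image('top')
for m in sees(t,'marble_jar'):
  b=m['bbox'];print(b,[pix2w(t,(b[0]+b[2])/2,y,z).round(3) for y,z in((b[1],.068),(b[3],0))])
go([.37,-.28,.2],np.radians(-40));print(arm.observe()['q'].round(2))"
```

```text
time: 26.22
tool_pos: [0.6438, 0.032, 0.0132]
ee_rot: [1.124, 1.568, -2.354]
contact_force: [-1.0, -0.9, -0.1]
grip_width: 0.02
time: 27.05
tool_pos: [0.6473, 0.0311, 0.2013]
ee_rot: [-2.921, 1.563, -0.116]
contact_force: [0.8, 0.1, 0.0]
grip_width: 0.0851
red [ 320  114   18   95 1086] c [669.5  21.9] size [ 19.3 105.6] ang 71.2 mean [0.6724 0.0206]
[434.1, 271.1, 459.7, 292.0] [array([ 0.351, -0.306,  0.068]), array([ 0.303, -0.322,  0.   ])]
go [-0.0059  0.3854  0.1558] [-7.694e-01  1.200e-03 -5.000e-04] dist 0.416 rows 10
[-0.9   0.56  1.12  1.57 -0.51  1.34 -1.63]
```

```bash
python3 -m inch '[[0,0.4,0.17,-0.735,0,0,-1],[0,0.4,0.17,-0.735,0,0,-1],[0,0.4,0.17,-0.735,0,0,-1],[0,0.4,0.17,-0.735,0,0,-1],[0,0.4,0.17,-0.735,0,0,-1],[0,0.4,0.17,-0.735,0,0,-1],[0,0.4,0.17,-0.735,0,0,-1],[0,0.4,0.17,-0.735,0,0,-1],[0,0.4,0.17,-0.735,0,0,-1],[0,0.4,0.17,-0.735,0,0,-1]]'
python3 -c "
from h import *
w=imaging.get_image('wrist');save(w,'w9.png')
for m in sees(w,'marble_jar'): print(m['p'],m['bbox'])
go([.34,-.305,.18],np.radians(-43));print(arm.observe()['q'].round(2))"
```

```text
time: 28.03
tool_pos: [0.3619, -0.2763, 0.193]
ee_rot: [-0.889, 1.569, 3.081]
contact_force: [1.7, -1.0, 0.3]
grip_width: 0.0854
0.81 [307.3, 196.7, 359.7, 262.4]
go [0.0128 0.0033 0.0316] [-0.005  -0.0005  0.0018] dist 0.034 rows 1
[-0.79 -0.33  1.19  2.01  0.32  1.28 -0.48]
```

View pics/w9.png

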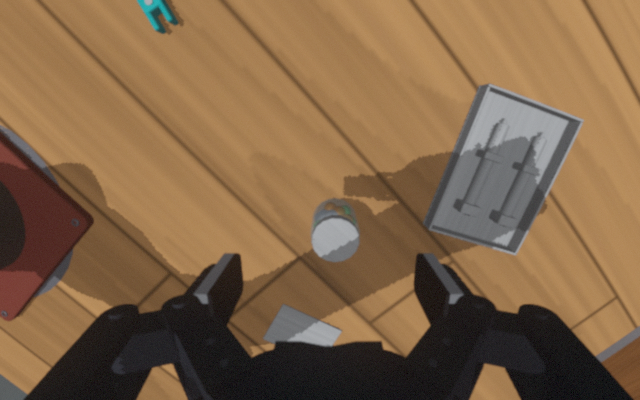

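```bash
python3 -c "
from h import *
w=imaging.get_image('wrist')
g=cv2.cvtColor(w['pixels'],cv2.COLOR_RGB2HSV)[190:270,300:370];m=((g[...,1]<40)&(g[...,2]>130)).astype(np.uint8)
n,l,s,c=cv2.connectedComponentsWithStats(m);i=1+s[1:,4].argmax();print(s[i],c[i]+[300,190])
P=pix2w(w,*(c[i]+[300,190]),.068);print(P,np.hypot(*P[:2]))
t=imaging.get_image('top');[print([pix2w(t,u,v,.068).round(4) for u,v in((448.5,277),)])]
go([P[0],P[1],.12],np.radians(-43))"
```

```text
[  12   24   48   41 1359] [333.30316409 232.66445916]
[ 0.33754908 -0.31078842  0.068     ] 0.45883419649458423
[array([ 0.3368, -0.309 ,  0.068 ])]
go [0.0734 0.0056 0.043 ] [-0.0024  0.0002  0.0009] dist 0.085 rows 3
```

```bash
python3 -m inch '[[0.03,0.005,0.046,0,0,0,-1],[0.06,0.005,0.046,0,0,0,-1],[0.06,0.005,0.046,0,0,0,-1],[0.06,0.005,0.046,0,0,0,-1],[0.06,0.005,0.046,0,0,0,-1]]'
python3 -c "
from h import *
w=imaging.get_image('wrist');save(w,'w10.png')
for m in sees(w,'marble_jar'):
  b=m['bbox'];print(m['p'],b,pix2w(w,(b[0]+b[2])/2,b[3]-(b[2]-b[0])*.45,.068))
print(arm.observe()['q'].round(2))
go([.335,-.313,.1],np.radians(-43))"
```

```text
time: 28.65
tool_pos: [0.3354, -0.3123, 0.1338]
ee_rot: [-0.776, 1.568, -3.102]
contact_force: [0.2, -0.4, 0.3]
grip_width: 0.0852
0.94 [297.7, 167.6, 362.9, 248.5] [ 0.33509157 -0.31573951  0.068     ]
[-0.86 -0.32  1.38  2.08  0.35  1.15 -0.39]
go [ 0.034  -0.0003  0.0001] [-0.0034  0.0007  0.0007] dist 0.034 rows 1
```

View pics/w10.png

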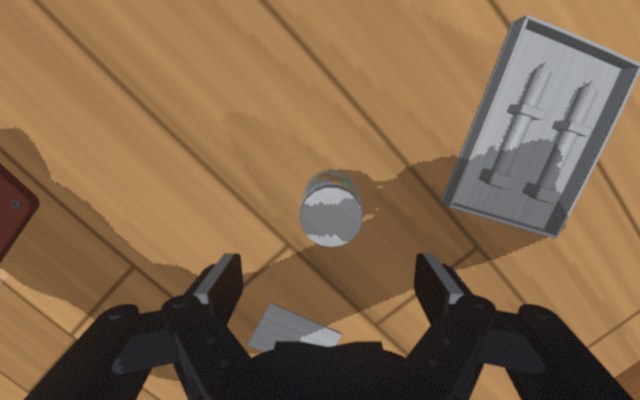

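```bash
python3 -m inch '[[0.02,0.0015,0.0016,-0.003,0,0,-1],[0.04,0.0015,0.0016,-0.003,0,0,-1],[0.06,0.0015,0.0016,-0.003,0,0,-1],[0.07,0.0015,0.0016,-0.003,0,0,-1],[0.07,0.0015,0.0016,-0.003,0,0,-1]]'
python3 -c "
from h import *
print(arm.observe()['q'].round(2))
go([.3355,-.3145,.015],np.radians(-43))"
```

```text
time: 29.17
tool_pos: [0.3159, -0.2979, 0.0819]
ee_rot: [1.486, 1.55, -0.837]
contact_force: [-0.7, -0.6, -0.4]
grip_width: 0.0856
[-0.86 -0.38  1.39  2.2   0.44  1.04 -0.47]
go [ 0.0674  0.0242 -0.0014] [-0.001   0.0011 -0.0133] dist 0.072 rows 2
```

```bash
python3 -m inch '[[-0.04,0,0,0,0,-0.013,-1],[-0.08,0,0,0,0,-0.013,-1],[-0.12,0.02,0,0,0,-0.013,-1],[-0.12,0.02,0,0,0,-0.013,-1]]'
python3 -c "
from h import *
print(arm.observe()['q'].round(2))
go([.46,0,.2],np.radians(0))"
```

```text
time: 29.5
tool_pos: [0.3323, -0.3138, 0.2094]
ee_rot: [1.635, 1.561, -0.691]
contact_force: [0.2, -0.2, -0.0]
grip_width: 0.0853
[-0.68 -0.36  1.14  1.99  0.34  1.31 -0.4 ]
go [ 0.0085 -0.1224 -0.3159] [-0.4812  0.0019 -0.0059] dist 0.339 rows 9
```

```bash
python3 -m inch '[[0.008,-0.122,-0.316,-0.48,0,-0.005,-1],[0.008,-0.122,-0.316,-0.48,0,-0.005,-1],[0.008,-0.122,-0.316,-0.48,0,-0.005,-1],[0.008,-0.122,-0.316,-0.48,0,-0.005,-1],[0.008,-0.122,-0.316,-0.48,0,-0.005,-1],[0.008,-0.122,-0.316,-0.48,0,-0.005,-1],[0.008,-0.122,-0.316,-0.48,0,-0.005,-1],[0.008,-0.122,-0.316,-0.48,0,-0.005,-1],[0.008,-0.122,-0.316,-0.48,0,-0.005,-1]]'
python3 -c "
from h import *
print(arm.observe()['q'].round(2))
go([.25,.4,.2],np.radians(58))"
```

```text
time: 30.25
tool_pos: [0.4631, 0.0076, 0.2015]
ee_rot: [0.537, 1.566, -1.027]
contact_force: [-0.2, 0.5, 0.4]
grip_width: 0.0855
[-1.08 -0.12  0.92  1.98  0.11  1.24 -0.19]
go [-0.0007 -0.2104 -0.3939] [-6.401e-01  3.200e-03 -1.000e-04] dist 0.447 rows 11
```

```bash
python3 -m inch '[[0,-0.21,-0.394,-0.64,0.003,0,-1],[0,-0.21,-0.394,-0.64,0.003,0,-1],[0,-0.21,-0.394,-0.64,0.003,0,-1],[0,-0.21,-0.394,-0.64,0.003,0,-1],[0,-0.21,-0.394,-0.64,0.003,0,-1],[0,-0.21,-0.394,-0.64,0.003,0,-1],[0,-0.21,-0.394,-0.64,0.003,0,-1],[0,-0.21,-0.394,-0.64,0.003,0,-1],[0,-0.21,-0.394,-0.64,0.003,0,-1],[0,-0.21,-0.394,-0.64,0.003,0,-1]]'
python3 -c "
from h import *
print(arm.observe()['q'].round(2))
go([.36,.6,.25],np.radians(58))"
```

```text
time: 31.08
tool_pos: [0.2659, 0.3713, 0.2004]
ee_rot: [1.771, 1.57, 1.214]
contact_force: [0.9, 0.7, 1.0]
grip_width: 0.0855
[-1.53 -0.07  0.47  1.98  0.03  1.23 -0.06]
go [-0.0493  0.2439 -0.041 ] [ 0.0009 -0.0002 -0.0008] dist 0.252 rows 7
```

```bash
python3 -m inch '[[-0.08,0.26,-0.041,0,0,0,-1],[-0.08,0.26,-0.041,0,0,0,-1],[-0.08,0.26,-0.041,0,0,0,-1],[-0.08,0.26,-0.041,0,0,0,-1],[-0.08,0.26,-0.041,0,0,0,-1],[-0.08,0.26,-0.041,0,0,0,-1],[-0.08,0.26,-0.041,0,0,0,-1]]'
python3 -c "
from h import *
print(arm.observe()['q'].round(2))
go([.69,.05,.3],np.radians(5))"
```

```text
time: 31.67
tool_pos: [0.3688, 0.6176, 0.2813]
ee_rot: [1.516, 1.568, 0.961]
contact_force: [0.1, -0.0, -0.0]
grip_width: 0.0858
[-1.42  0.49  0.51  1.21 -0.23  1.49  0.07]
go [-0.0194 -0.3134  0.5719] [ 0.5915 -0.0006 -0.0014] dist 0.652 rows 16
```

```bash
python3 -m inch '[[-0.02,-0.313,0.572,0.59,0,0,-1],[-0.02,-0.313,0.572,0.59,0,0,-1],[-0.02,-0.313,0.572,0.59,0,0,-1],[-0.02,-0.313,0.572,0.59,0,0,-1],[-0.02,-0.313,0.572,0.59,0,0,-1],[-0.02,-0.313,0.572,0.59,0,0,-1],[-0.02,-0.313,0.572,0.59,0,0,-1],[-0.02,-0.313,0.572,0.59,0,0,-1],[-0.02,-0.313,0.572,0.59,0,0,-1],[-0.02,-0.313,0.572,0.59,0,0,-1]]'
python3 -c "
from h import *
print(arm.observe()['q'].round(2))
go([.69,-.2,.3],np.radians(-16))"
```

```text
time: 32.5
tool_pos: [0.5763, 0.2507, 0.2945]
ee_rot: [2.233, 1.568, 0.752]
contact_force: [0.5, 0.0, -0.5]
grip_width: 0.0855
[-1.11  0.33  0.82  1.46 -0.24  1.46 -0.2 ]
go [-0.0062  0.0727  0.4591] [ 0.2351 -0.0016 -0.0014] dist 0.465 rows 12
```

```bash
python3 -m inch '[[0,0,0,-0.8,0,0,-1],[0,0,0,-0.8,0,0,-1],[0,0,0,-0.8,0,0,-1],[0,0,0,-0.8,0,0,-1],[0,0,0,-0.8,0,0,-1],[0,0,0,-0.8,0,0,-1],[0,0,0,-0.8,0,0,-1],[0,0,0,-0.8,0,0,-1],[0,0,0,-0.8,0,0,-1],[0,0,0,-0.8,0,0,-1]]'
python3 -c "
from h import *
print(arm.observe()['q'].round(2))
go([.45,-.1,.25],np.radians(100))"
```

```text
time: 33.33
tool_pos: [0.5768, 0.2512, 0.2952]
ee_rot: [0.826, 1.567, 0.601]
contact_force: [-0.6, 0.7, 0.6]
grip_width: 0.0853
[-0.96  0.29  0.61  1.45 -0.17  1.45  1.  ]
go [ 0.0441 -0.3708 -0.0455] [-0.2541  0.0019 -0.0014] dist 0.376 rows 10
```

```bash
python3 -m inch '[[0.04,-0.371,-0.045,-0.2,0,0,-1],[0.04,-0.371,-0.045,-0.2,0,0,-1],[0.04,-0.371,-0.045,-0.2,0,0,-1],[0.04,-0.371,-0.045,-0.2,0,0,-1],[0.04,-0.371,-0.045,-0.2,0,0,-1],[0.04,-0.371,-0.045,-0.2,0,0,-1],[0.04,-0.371,-0.045,-0.2,0,0,-1],[0.04,-0.371,-0.045,-0.2,0,0,-1],[0.04,-0.371,-0.045,-0.2,0,0,-1],[0.04,-0.371,-0.045,-0.2,0,0,-1]]'
python3 -c "
from h import *
print(arm.observe()['q'].round(2))
go([.3355,-.3145,.17],np.radians(85))"
```

```text
time: 34.17
tool_pos: [0.4482, -0.1084, 0.2547]
ee_rot: [0.533, 1.567, 0.612]
contact_force: [-0.2, -0.3, -0.2]
grip_width: 0.0856
[-0.72 -0.16  0.79  1.9   0.11  1.35  1.69]
go [ 0.0838 -0.1967 -0.129 ] [ 0.1059  0.0022 -0.0016] dist 0.25 rows 6
```

```bash
python3 -m inch '[[0.06,-0.197,-0.129,0.1,0,0,-1],[0.06,-0.197,-0.129,0.1,0,0,-1],[0.06,-0.197,-0.129,0.1,0,0,-1],[0.06,-0.197,-0.129,0.1,0,0,-1],[0.06,-0.197,-0.129,0.1,0,0,-1],[0.1,-0.197,-0.129,0.1,0,0,-1],[0.11,-0.197,-0.129,0.1,0,0,-1],[0.11,-0.197,-0.129,0.1,0,0,-1]]'
python3 -c "
from h import *
w=imaging.get_image('wrist');save(w,'w11.png')
for m in sees(w,'marble_jar'):
  b=m['bbox'];print(m['p'],b,pix2w(w,(b[0]+b[2])/2,b[3]-(b[2]-b[0])*.45,.068))
print(arm.observe()['q'].round(2))
go([.3355,-.3145,.1],np.radians(85))"
```

```text
time: 34.83
tool_pos: [0.3313, -0.3178, 0.1413]
ee_rot: [1.844, 1.569, 1.758]
contact_force: [-1.0, 0.9, -1.5]
grip_width: 0.0857
0.98 [301.2, 169.6, 361.9, 249.6] [ 0.33801048 -0.31685421  0.068     ]
0.33 [227.3, 322.5, 253.5, 356.3] [ 0.44874042 -0.40903636  0.068     ]
[-0.63 -0.1   1.27  2.06  0.11  1.11  2.08]
go [ 0.0443  0.0005 -0.0003] [ 0.0047  0.001  -0.0009] dist 0.044 rows 2
```

```bash
python3 -m inch '[[0.02,-0.001,0.001,0,0,0,-1],[0.035,-0.001,0.001,0,0,0,-1],[0.045,-0.001,0.001,0,0,0,-1],[0.045,-0.001,0.001,0,0,0,-1]]'
python3 -c "
from h import *
print(arm.observe()['q'].round(2))
go([.3365,-.316,.015],np.radians(85))"
```

```text
time: 35.27
tool_pos: [0.3381, -0.3144, 0.0988]
ee_rot: [2.057, 1.569, 1.98]
contact_force: [-0.8, -0.1, -0.3]
grip_width: 0.0854
[-0.55  0.15  1.31  2.11 -0.17  1.01  2.34]
go [ 0.0838 -0.0018 -0.0014] [ 0.007  -0.0005 -0.001 ] dist 0.084 rows 3
```

```bash
python3 -m inch '[[0.015,-0.002,-0.001,0.005,0,0,-1],[0.025,-0.002,-0.001,0.005,0,0,-1],[0.025,-0.002,-0.001,0.005,0,0,-1]]'
python3 -c "
from h import *
print(arm.observe()['q'].round(2))
go([.3365,-.316,.015],np.radians(85))"
```

```text
time: 35.52
tool_pos: [0.338, -0.3151, 0.0737]
ee_rot: [2.274, 1.568, 2.192]
contact_force: [-0.8, 0.3, 0.1]
grip_width: 0.0852
[-0.46  0.22  1.24  2.13 -0.26  0.96  2.41]
go [ 0.0587 -0.0012 -0.0013] [ 0.0036 -0.0013 -0.0015] dist 0.059 rows 2
```

Healthy margins now; descend further.

```bash
python3 -m inch '[[0.015,-0.001,-0.001,0.003,0,0,-1],[0.03,-0.001,-0.001,0.003,0,0,-1],[0.045,-0.001,-0.001,0.003,0,0,-1],[0.057,-0.001,-0.001,0.003,0,0,-1],[0.057,-0.001,-0.001,0.003,0,0,-1],[0.057,-0.001,-0.001,0.003,0,0,-1]]'
python3 -c "
from h import *
print(arm.observe()['q'].round(2))
w=imaging.get_image('wrist');save(w,'w12.png')
go([.3365,-.316,.015],np.radians(85))"
```

```text
time: 36.02
tool_pos: [0.3378, -0.3157, 0.0179]
ee_rot: [2.063, 1.568, 1.978]
contact_force: [0.5, -1.6, 0.1]
grip_width: 0.0851
[-0.3   0.35  1.09  2.17 -0.42  0.86  2.54]
go [ 0.0032 -0.0002 -0.0015] [ 0.0012 -0.0004 -0.0015] dist 0.004 rows 1
```

View pics/w12.png

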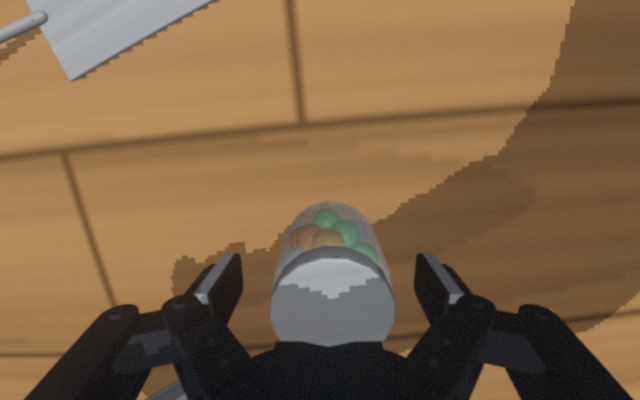

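```bash
python3 -m inch '[[0,0,0,0,0,0,0.1],[0,0,0,0,0,0,0.2],[0,0,0,0,0,0,0.3],[0,0,0,0,0,0,0.5],[0,0,0,0,0,0,1],[0,0,0,0,0,0,1],[0,0,0,0,0,0,1]]'
python3 -m inch '[[-0.005,0,0,0,0,0,1],[-0.01,0,0,0,0,0,1],[-0.02,0,0,0,0,0,1],[-0.03,0,0,0,0,0,1],[-0.03,0,0,0,0,0,1]]'
python3 -c "
from h import *
print(arm.observe()['q'].round(2))
go([.45,-.1,.16],np.radians(60))"
```

```text
time: 36.65
tool_pos: [0.3388, -0.3159, 0.0192]
ee_rot: [1.368, 1.567, 1.282]
contact_force: [-1.7, 5.2, 17.2]
grip_width: 0.0509
time: 37.07
tool_pos: [0.3395, -0.3167, 0.0507]
ee_rot: [0.781, 1.567, 0.695]
contact_force: [1.2, -0.3, -1.5]
grip_width: 0.0499
[-0.38  0.28  1.17  2.14 -0.33  0.91  2.47]
go [-0.1085  0.2256  0.092 ] [ 0.279   0.0013 -0.002 ] dist 0.267 rows 7
```

```bash
python3 -m inch '[[-0.03,0.02,0.01,0,0,0,1],[-0.06,0.05,0.02,0,0,0,1],[-0.08,0.08,0.035,0,0,0,1],[-0.1,0.11,0.05,0,0,0,1],[-0.1,0.14,0.065,0,0,0,1],[-0.1,0.17,0.08,0,0,0,1],[-0.1,0.2,0.09,0,0,0,1],[-0.1,0.22,0.1,0,0,0,1],[-0.1,0.225,0.1,0,0,0,1],[-0.1,0.225,0.1,0,0,0,1]]'
python3 -c "
from h import *
s=arm.observe();print(s['q'].round(2))
go([.49,.25,.16],np.radians(75))"
```

```text
time: 37.9
tool_pos: [0.4583, -0.0992, 0.1512]
ee_rot: [0.678, 1.568, 0.597]
contact_force: [-0.0, -0.7, -1.9]
grip_width: 0.0504
[-0.94 -0.02  1.07  2.03  0.02  1.12  1.61]
go [-0.0083  0.3506  0.0033] [ 0.115   0.0012 -0.0011] dist 0.351 rows 9
```

```bash
python3 -m inch '[[-0.008,0.02,0,0,0,0,1],[-0.008,0.05,0,0,0,0,1],[-0.008,0.085,0,0,0,0,1],[-0.008,0.12,0,0,0,0,1],[-0.008,0.16,0,0,0,0,1],[-0.008,0.2,0,0,0,0,1],[-0.008,0.235,0,0,0,0,1],[-0.008,0.26,0,0,0,0,1],[-0.008,0.275,0,0,0,0,1],[-0.008,0.275,0,0,0,0,1]]'
python3 -c "
from h import *
w=imaging.get_image('wrist');t=imaging.get_image('top');save(w,'w13.png')
for n,q in(('w',w),('t',t)):
  for m in sees(q,'saucer'): print(n,m['p'],np.round(m['bbox']),rect(q,m['mask'],.016))
s=arm.observe();print(s['q'].round(2))
go([.505,.406,.13],np.radians(85))"
```

```text
time: 38.73
tool_pos: [0.4805, 0.1768, 0.1593]
ee_rot: [0.438, 1.569, 0.359]
contact_force: [-0.4, -0.6, -2.3]
grip_width: 0.0504
w 0.67 [492. 139. 607. 251.] ((504.0260009765625, 404.65478515625), (121.19409942626953, 121.35615539550781), 48.358306884765625)
t 0.7 [145. 189. 182. 233.] ((495.14019775390625, 421.7974853515625), (123.11311340332031, 84.85122680664062), 26.527252197265625)
[-1.18  0.11  0.81  1.93 -0.09  1.14  1.15]
go [0.0299 0.2347 0.0044] [ 0.002   0.0012 -0.0008] dist 0.237 rows 6
```

View pics/w13.png

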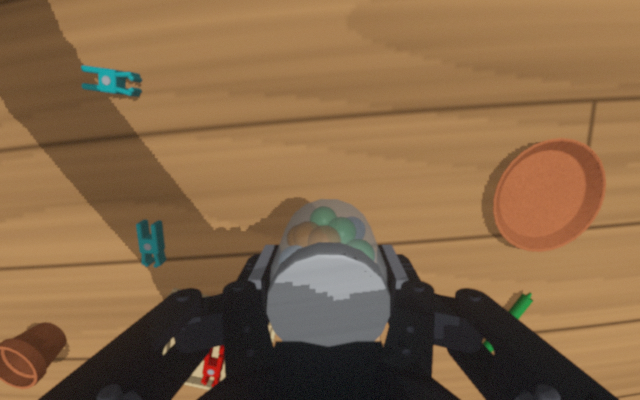

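```bash
python3 -m inch '[[0.01,0.02,0.003,0,0,0,1],[0.02,0.05,0.004,0,0,0,1],[0.03,0.085,0.005,0,0,0,1],[0.03,0.12,0.005,0,0,0,1],[0.03,0.155,0.005,0,0,0,1],[0.03,0.185,0.005,0,0,0,1],[0.03,0.21,0.005,0,0,0,1],[0.03,0.228,0.005,0,0,0,1],[0.03,0.234,0.005,0,0,0,1],[0.03,0.234,0.005,0,0,0,1]]'
python3 -c "
from h import *
w=imaging.get_image('wrist');save(w,'w14.png')
for m in sees(w,'saucer'): print(m['p'],np.round(m['bbox']),rect(w,m['mask'],.016))
s=arm.observe();print(s['q'].round(2))
go([.5055,.4055,.05],np.radians(85))"
```

```text
time: 39.77
tool_pos: [0.5059, 0.4053, 0.1298]
ee_rot: [0.287, 1.568, 0.203]
contact_force: [-0.1, -0.3, -1.5]
grip_width: 0.0506
0.77 [261. 129. 396. 241.] ((493.75958251953125, 405.9599914550781), (122.29286193847656, 100.48128509521484), 83.25884246826172)
[-1.25  0.46  0.68  1.62 -0.31  1.17  0.98]
go [ 0.08    0.0025 -0.0013] [ 0.0005  0.0014 -0.0001] dist 0.08 rows 2
```

```bash
python3 -m inch '[[0.02,0,0,0,0,0,1],[0.04,0,0,0,0,0,1],[0.06,0.001,-0.001,0,0.001,0,1],[0.075,0.001,-0.001,0,0.001,0,1],[0.085,0.001,-0.001,0,0.001,0,1],[0.09,0.001,-0.001,0,0.001,0,1],[0.09,0.001,-0.001,0,0.001,0,1]]'
python3 -c "
from h import *
print(arm.observe()['q'].round(2));go([.5058,.4058,.0245],np.radians(85))"
```

```text
time: 40.45
tool_pos: [0.5057, 0.4026, 0.0395]
ee_rot: [-1.525, 1.57, -1.613]
contact_force: [0.1, -0.3, -1.9]
grip_width: 0.0502
[-1.22  0.56  0.63  1.69 -0.38  1.02  1.03]
go [ 0.015   0.0033 -0.0002] [-0.0003  0.      0.0006] dist 0.015 rows 1
```

```bash
python3 -m inch '[[0,0.001,0,0,0,0,1],[0.002,0.003,0,0,0,0,1],[0.004,0.003,0,0,0,0,1],[0.006,0.003,0,0,0,0,1],[0.008,0.003,0,0,0,0,1],[0.01,0.003,0,0,0,0,1],[0.012,0.003,0,0,0,0,1],[0.013,0.003,0,0,0,0,1],[0.014,0.003,0,0,0,0,1],[0.014,0.003,0,0,0,0,1]]'
python3 -c "
from h import *
s=arm.observe();go([.5058,.4058,.0235],np.radians(85))"
```

```text
time: 41.28
tool_pos: [0.5059, 0.4054, 0.0253]
ee_rot: [-1.742, 1.57, -1.83]
contact_force: [-0.4, -0.2, -2.1]
grip_width: 0.0503
go [ 0.0018  0.0004 -0.0001] [-0.0004 -0.0001  0.0007] dist 0.002 rows 1
```

Still hanging; lower by sub-millimetre steps.

```bash
python3 -m inch '[[0.0005,0,0,0,0,0,1],[0.001,0,0,0,0,0,1],[0.0015,0,0,0,0,0,1],[0.0015,0,0,0,0,0,1]]'; python3 -m inch '[[0.0005,0,0,0,0,0,1],[0.001,0,0,0,0,0,1],[0.001,0,0,0,0,0,1]]'
```

```text
time: 41.62
tool_pos: [0.5058, 0.4054, 0.0237]
ee_rot: [-1.76, 1.57, -1.848]
contact_force: [0.2, -0.3, -1.3]
grip_width: 0.0503
time: 41.87
tool_pos: [0.506, 0.4054, 0.0234]
ee_rot: [-2.002, 1.57, -2.09]
contact_force: [-2.9, -2.5, 5.7]
grip_width: 0.0502
```

```bash
python3 -m inch '[[0,0,0,0,0,0,-0.6],[0,0,0,0,0,0,-0.6],[0,0,0,0,0,0,-0.6],[0,0,0,0,0,0,-0.8],[0,0,0,0,0,0,-1],[0,0,0,0,0,0,-1]]'
python3 -m inch '[[-0.01,0,0,0,0,0,-1],[-0.03,0,0,0,0,0,-1],[-0.06,0,0,0,0,0,-1],[-0.1,0,0,0,0,0,-1],[-0.14,0,0,0,0,0,-1],[-0.18,0,0,0,0,0,-1],[-0.18,0,0,0,0,0,-1]]'
python3 - <<'E'
from h import *
w=imaging.get_image('wrist');t=imaging.get_image('top');s=imaging.get_image('side')
for m in sees(w,'marble_jar'):
  b=m['bbox'];print('jar',m['p'],np.round(b),pix2w(w,(b[0]+b[2])/2,b[3]-(b[2]-b[0])*.45,.072))
for m in sees(w,'saucer'): print('saucer',m['p'],np.round(m['bbox']),rect(w,m['mask'],.016))
a=cv2.resize(w['pixels'][60:310,180:480],(480,400));b=cv2.resize(s['pixels'][100:240,200:300],(286,400))
cv2.imwrite('pics/f1.png',np.hstack([a,b])[...,::-1])
E
```

```text
time: 42.37
tool_pos: [0.5059, 0.4055, 0.0234]
ee_rot: [-1.989, 1.57, -2.077]
contact_force: [-0.2, -0.0, -0.3]
grip_width: 0.0852
time: 42.95
tool_pos: [0.5094, 0.407, 0.2129]
ee_rot: [0.855, 1.56, 0.767]
contact_force: [0.4, 0.2, 0.9]
grip_width: 0.0856
jar 0.94 [301. 149. 349. 213.] [0.50907528 0.40423962 0.072     ]
saucer 0.97 [275. 119. 377. 224.] ((504.7788391113281, 404.6347351074219), (120.69459533691406, 121.5718002319336), 87.62141418457031)
```

View pics/f1.png

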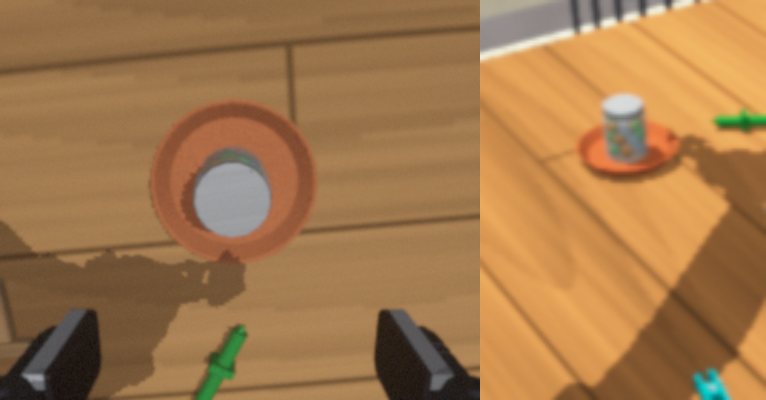

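```bash
python3 - <<'E'
from h import *
w=imaging.get_image('wrist');print('jar lid',pix2w(w,325.6,185.6,.072),'saucer',pix2w(w,325.6,173.7,.016))
t=imaging.get_image('top')
spikes(t,.014);clips(t,.012)
for n in('herb_pot','pot_lifter','trough','clip_tray'):
  for m in sees(t,n): print(n,round(m['p'],2),np.round(m['bbox']),np.argwhere(m['mask']).mean(0)[::-1].round(1))
s=arm.observe();print(s['time'],s['tool_pos'],s['dq'].round(3));workorder.finish_job()
E
```

```text
jar lid [0.49547501 0.40216492 0.072     ] saucer [0.49461147 0.4016389  0.016     ]
spike [468. 191. 499. 227.] [136. 136. 133.] head [ 0.4773 -0.452 ] tip [ 0.5681 -0.3955] len 0.107 yaw 31.9 origin [ 0.5103 -0.4315]
spike [456. 199. 481. 235.] [136. 136. 133.] head [ 0.454  -0.4086] tip [ 0.5459 -0.3531] len 0.1074 yaw 31.1 origin [ 0.4874 -0.3884]
spike [173. 132. 202. 167.] [ 60. 108.  42.] head [0.7173 0.3446] tip [0.624  0.3985] len 0.1078 yaw 150.0 origin [0.6834 0.3642]
red [  55  182   63  148 1316] c [383.6 621.7] size [389.8  75.7] ang 24.3 mean [0.3633 0.6002]
red [ 93 341  22  59 407] c [ 99.2 530.3] size [136.6  47.9] ang 8.9 mean [0.1104 0.5237]
herb_pot 0.88 [386. 141. 417. 170.] [402.7 156. ]
pot_lifter 0.85 [243. 146. 259. 186.] [249.5 167.4]
trough 0.63 [443. 176. 511. 252.] [474.4 212.2]
trough 0.38 [152. 197. 178. 222.] [165.5 208.8]
clip_tray 0.96 [285. 125. 346. 182.] [315.  153.1]
43.55 [0.50593589 0.40544027 0.20291383] [-0.002 -0.004  0.002 -0.002  0.001 -0.    -0.001]
the job is handed in; nothing more can be done
```

The job is done and handed in at 43.6 s: spikes first, then the clips, then the jar.

- **Spikes:** the last top picture shows both lying lengthwise in the trough, side by side. They are parallel and about 50 mm apart.
- **Clips:** the wrist camera, after the second release, showed both red clips end to end inside the tray, extents about 106 × 19 mm within the 120 mm floor. My colour check in the final top picture did not pick the clips out, so I have no final top-view confirmation of them.
- **Jar:** it stood upright in the saucer in the wrist and side pictures. My last measurement put the lid within about 1 mm of the saucer's centre. An earlier, cruder one was about 4 mm off. It was lowered in sub-millimetre steps at the end, with a contact force of about 6 N.
- **Jar approach:** the first approach ran into joint limits and sagged about 25 mm sideways above the jar. I backed off, approached with the arm in a different posture and picked the jar up without trouble.
- **Herb pot and pot lifter:** both are where they were, to within a pixel in the top camera. I did not go near the green and turquoise look-alikes. The green spike still shows in its place, and I did not re-measure the turquoise clips.

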